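# Lock levelling feet into the transit clamp

### The arm

A 6-joint arm with a two-finger parallel gripper is mounted at the origin on the work surface. World frame = base frame: x ahead of the robot, y to its left, z up, the work surface at z = 0. Lengths are in m, angles in rad, forces in N, time in s.
With the tool pointing down it reaches from about 0.3 to 0.85 m from the base axis. Payload 5.4 kg.
Tool frame: the origin (TCP) lies at the very end of the fingers, on their centre line; the grasp point (between the pads) lies 19 mm behind it; y points along the fingers, z is the direction in which the jaws open and shut, and the axes are right-handed (so a half turn about y gives the same grasp; the last joint's range is limited). The gripper opens to 85 mm and grips with 20 to 120 N. Pads are 22 mm wide; open, the fingers measure 114 mm over their backs; the gripper's body (76 mm by 85 mm) begins 54 mm behind the grasp point. The pads swing forward as they close: fully open they stand 13 mm farther back than shut.
Start: joints at [-1.383, 0.158, 1.597, -0, 1.386, -0.21], TCP at [0.223, -0.53, 0.231] pointing down, gripper open.
Joint ranges: [-2.91, 2.91], [-0.94, 2.29], [0.18, 2.7], [-1.29, 4.43], [0.17, 2.64], [-3, 3]. Speed limits (rad/s): [2.57, 2.57, 3.14, 3.14, 3.14, 3.14].

### API

Orientations are given as a unit quaternion [x, y, z, w].
In Python, from cell import env, get_image, camera_params gives the robot as it stands. The module is installed in compiled form; this text tells all that it offers.
- The arm moves only by the tool apply_moves, never from a script. Its argument "rows" is a list of rows, each a list of 3 entries, a list of its own where there are three numbers: the shift along the tool's x, y, z in cm, then the turn, a rotation vector about the tool's x, y, z in degrees, then the opening, from -1 (shut) to 1 (fully open). In form: [[[x, y, z], [wx, wy, wz], hand], ...]. A call has exactly 10 rows; each row shifts and turns the pose as measured when the row begins, along the tool's axes as they then stand; what a row does not reach is not made up. A row lasts 1/8 s, in which the tool goes at most 62.5 mm and 10.7 degrees, less where a joint would pass 70% of its speed; a pose out of reach is approached as far as the arm can. A call with a gripper value outside its range is refused whole. The fingers move at their own pace and stop on an object; "grip_force" is the grip in N (left out, the last holds). Time passes only in rows, so rows that do not move let the fingers close, or fill a call up. It gives the time, the measured TCP pose, the force and the opening at its end, in the units of the state.
- env.read_state(): the state, without advancing time (a new reading comes with each control period).
- get_image(name): name is "scene" or "top" or "wrist"; returns (picture, depth): 420x560x3 uint8, blue, green, red; 420x560 float32, m along the optical axis (not along the pixel's ray), 0 where there is no reading.
- camera_params(name): a dict with "mtx" (3x3 intrinsics, pixels), "R" (3x3) and "t" (3): a world point X has camera coordinates R X + t; the wrist camera has in their place "tool_from_camera" (4x4, takes a point from camera to tool coordinates, whose origin is the TCP and whose axes are the tool frame's). Camera axes: x right, y down, z forward; pixel columns grow to the right and rows downward; lengths in m; the calibration is good to about 2 mm. A picture is of the moment at which its call begins: read the wrist's pose just before it. camera_params takes no time and is no camera call.
- env.finish_job(): hands the job in, once; it reports no verdict.
The state is a dict: "time_s": time; "q": joint angles; "dq": joint speeds; "effort": joint torques, N m; "eef_pos": TCP position; "eef_rot": TCP orientation; "ft_force": force on the tool from outside, world axes, zero at the start; "wrist_torque": the same for the moment, N m; "width": finger opening in m.
Only numpy, scipy, OpenCV 4.12 (cv2) and the standard library are available. Lean on these libraries where they do the work, as an engineer would, in place of code of your own. Each camera call takes 0.05 s, during which the arm holds its last target. There are 200 camera calls.

### The job

Wind the red handwheel of the blue transit clamp anticlockwise until its yellow keeper is fully up, then stand every machine levelling foot from the green mat upright on the clamp's seats, one per slot and pushed fully home. Then wind the keeper fully down again so that they are locked in, leave the clamp free, and do not disturb the carton, the spray can or the blue bin.

Things in the scene. Friction and masses are not known exactly. Their poses are not given: they have to be found in the camera images.
- clamp: Blue steel clamp fixed to the bench, placed and turned differently each time. Origin: at bench height, in the middle of its width; z up, x from the slots' open front to the back (away from the robot), y to the robot's left. Base plate 12 mm thick, x = -95 to +120 mm, y = -130 to +130 mm.
- beam (a point): Middle of the top of the blue crossbeam behind the slots (clamp x = 75, y = 0 mm), 113 mm above the bench. The beam is 36 x 150 x 18 mm (x, y, z) on two pillars 16 mm thick at clamp y = -58 and +58 mm; the screw rises through it to the handwheel.
- keeper (a joint): Lift in m of the yellow keeper comb: 0 = fully down, 0.030 = fully up; only the handwheel's screw moves it. An 8 mm plate (underside 29 mm above the bench when down, 59 mm when up), clamp x = -76 to +98 mm, y = -120 to +120 mm, with three slots open to the front (clamp -x), 28 mm wide, closed end 13 mm behind the seat point.
- lip (a point): Middle of the lower edge of the keeper's front lip (on the line of the middle slot). The lip, 8 mm thick, hangs 10 mm below the front of every tooth, between the slots: 19 mm above the bench when down, 49 mm when up. A 14 mm foot disc on the 12 mm base passes below it only with the keeper well up, and is caged behind it when down.
- wheel (a joint): Turn of the handwheel in rad: 0 = keeper fully down, 6.283 (one turn, end stop) = fully up; grows anticlockwise seen from above. The wheel rises with the screw 30 mm per turn (4.775 mm per rad) and stays where it is left; friction about 0.12 N m.
- wheel_grip (a point): Centre of the handwheel's rim, on its upright axis (clamp x = 75, y = 0 mm), 157.5 mm above the bench when down, 187.5 mm when up. The wheel is a red solid disc 64 mm in diameter and 15 mm thick (+-7.5 mm about this point) with a grey top; it can be gripped across its diameter from above, at any angle.
- slot0 (a point): Seat of the left slot (clamp x = -30, y = 80 mm): a pale disc 60 mm across on top of the base plate, 12 mm above the bench. A foot standing here, its stem at most 3 mm short of the slot's closed end, is home. The way in is along clamp +x from in front.
- slot1 (a point): Seat of the middle slot (clamp x = -30, y = 0 mm): a pale disc 60 mm across on top of the base plate, 12 mm above the bench. A foot standing here, its stem at most 3 mm short of the slot's closed end, is home. The way in is along clamp +x from in front.
- slot2 (a point): Seat of the right slot (clamp x = -30, y = -80 mm): a pale disc 60 mm across on top of the base plate, 12 mm above the bench. A foot standing here, its stem at most 3 mm short of the slot's closed end, is home. The way in is along clamp +x from in front.
- foot_a: Levelling foot (some may be absent): black disc 60 mm in diameter and 14 mm thick with a steel stem 20 mm in diameter standing on its middle, 130 mm tall in all, about 0.4 kg, most of it in the disc (the stem is a light tube). Origin: centre of the disc's underside; z up along the stem. All feet are alike; any goes in any slot. Starts upright on the green mat (a thin flat sheet) on the robot's right.
- foot_b: Levelling foot (some may be absent): black disc 60 mm in diameter and 14 mm thick with a steel stem 20 mm in diameter standing on its middle, 130 mm tall in all, about 0.4 kg, most of it in the disc (the stem is a light tube). Origin: centre of the disc's underside; z up along the stem. All feet are alike; any goes in any slot. Starts upright on the green mat (a thin flat sheet) on the robot's right.
- foot_c: Levelling foot (some may be absent): black disc 60 mm in diameter and 14 mm thick with a steel stem 20 mm in diameter standing on its middle, 130 mm tall in all, about 0.4 kg, most of it in the disc (the stem is a light tube). Origin: centre of the disc's underside; z up along the stem. All feet are alike; any goes in any slot. Starts upright on the green mat (a thin flat sheet) on the robot's right.
- foot_d: Levelling foot (some may be absent): black disc 60 mm in diameter and 14 mm thick with a steel stem 20 mm in diameter standing on its middle, 130 mm tall in all, about 0.4 kg, most of it in the disc (the stem is a light tube). Origin: centre of the disc's underside; z up along the stem. All feet are alike; any goes in any slot. Starts upright on the green mat (a thin flat sheet) on the robot's right.
- carton: Bystander: cardboard box 90 x 140 x 80 mm; origin: centre of its underside.
- spray: Bystander: can 54 mm in diameter, 150 mm tall; origin: centre of its underside.
- bin: Bystander: open blue bin 150 x 110 x 60 mm; origin: centre of its underside.
There are look-alikes about, which are no part of the job. What is shaped like the foot_b but pink is not meant. What is shaped like the foot_d but purple is not meant.

How it is judged:
By the outcome, as a careful person would: the job done as asked, in the order asked, and still so for the second after the job is handed in, with the robot touching nothing.
Of foot_a, foot_b, foot_c, foot_d only 2 to 3 are there at a start; the rules pass over those that are not, and their reading is None.
At some moment in a run one of foot_a, foot_b, foot_c, foot_d may be knocked a few centimetres aside while the robot is not near it.
Once in a run the grip may slacken for a moment while it holds something.
It also fails if it takes over 210 s, if anything falls off the work surface, if the arm or the gripper's body presses on something with over 40 N, if the wrist force passes 120 N, or if a joint passes its speed limit or range.

## Working session

There is one attempt and no reset: what is moved stays moved. The work goes in short steps, Python scripts to look and compute and a tool call to move; the robot and the scene stay as the last step left them, time stands still between calls to the robot, and variables do not carry over. Pictures are saved under pics/ and viewed, about 12 in all and at most 16, crops included, and the job is handed in when it is done.

Besides the shell and the picture viewer there is one more tool, called after ">>>" by a JSON object that holds its "op" and its "data", one argument or row to a line. apply_moves: Moves the arm, as the interface text tells. Its arguments: {"type":"object","properties":{"rows":{"type":"array","items":{"type":"array"}},"grip_force":{"type":"number"}},"required":["rows"]}

```bash
mkdir -p pics; cat > h.py <<'E'
import numpy as np, cv2
from cell import env, get_image, camera_params
from scipy.spatial.transform import Rotation as R
def cloud(name):
    s=env.read_state(); im,d=get_image(name); p=camera_params(name); K=np.array(p['mtx'])
    v,u=np.mgrid[:420,:560]; c=np.stack([(u-K[0,2])/K[0,0]*d,(v-K[1,2])/K[1,1]*d,d],-1)
    if 'R' in p: w=(c-np.array(p['t']))@np.array(p['R'])
    else:
        T=np.array(p['tool_from_camera']); w=(c@T[:3,:3].T+T[:3,3])@R.from_quat(s['eef_rot']).as_matrix().T+s['eef_pos']
    w[d==0]=np.nan
    return im,w
E
python3 - <<'E'
from h import *
for n in('top','scene'):
    im,w=cloud(n); cv2.imwrite(f'pics/{n}0.png',cv2.resize(im,(784,588))); np.save(n+'.npy',w)
s=env.read_state(); print(s); print(R.from_quat(s['eef_rot']).as_matrix().round(3))
E
```

```text
{'time_s': 0.1, 'q': array([-1.38311304e+00,  1.58998181e-01,  1.59812714e+00, -7.21996423e-06,
        1.38620291e+00, -2.10144373e-01]), 'dq': array([ 0.00070267, -0.00130803, -0.0019231 ,  0.00033699, -0.00222524,
        0.00150593]), 'effort': array([-2.44978719e-04, -3.96991467e+01, -3.32337248e+01, -2.32551865e-04,
        4.14083523e-03, -4.80178031e-06]), 'eef_pos': array([ 0.22261435, -0.52956068,  0.2303981 ]), 'eef_rot': array([-0.13972365,  0.69377715, -0.69254994,  0.13973241]), 'ft_force': array([ 0.44007466,  0.3412761 , -0.22642431]), 'wrist_torque': array([0.00152172, 0.0108811 , 0.00921436]), 'width': 0.08533245370193808}
[[-0.922 -0.     0.387]
 [-0.387  0.002 -0.922]
 [-0.    -1.    -0.002]]
```

View pics/top0.png

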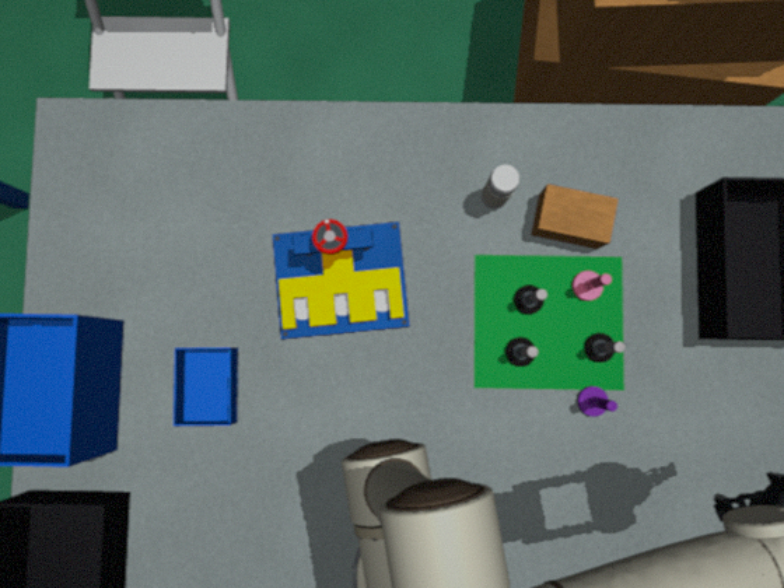

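View pics/scene0.png

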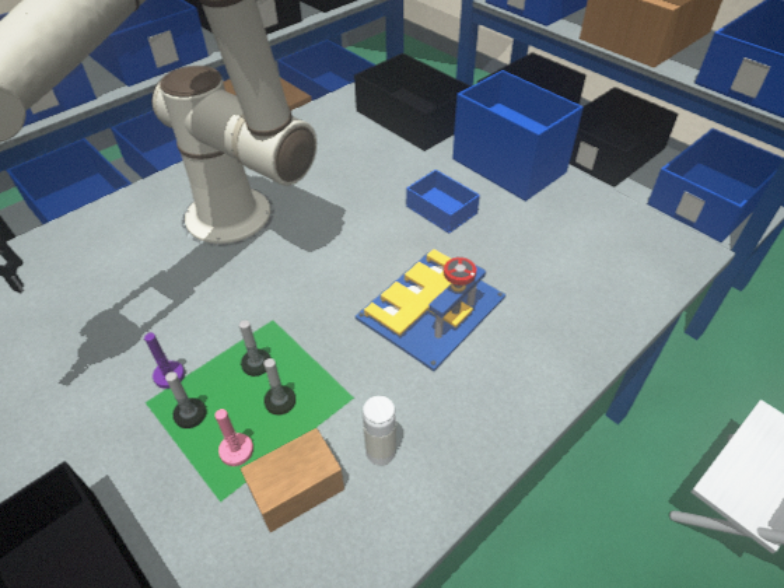

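Top view (784-wide): three black feet with tops at (541,294), (532,352), (619,347); decoys pink (605,280) and purple (610,405). The wheel is at (330,236), and the clamp slots open downwards, towards the robot.

```bash
python3 - <<'E'
from h import *
w=np.load('top.npy'); im=cv2.resize(cv2.imread('pics/top0.png'),(560,420)); hsv=cv2.cvtColor(im,cv2.COLOR_BGR2HSV)
m=np.zeros((420,560),bool); m[150:250,185:300]=1
z=w[...,2]
def rect(mm,n):
    P=w[mm][:,:2]; r=cv2.minAreaRect((P*1000).astype(np.float32)); print(n,mm.sum(),r)
rect(m&(z>.007)&(z<.017),'base'); 
Y=m&(abs(hsv[...,0].astype(int)-28)<6)&(hsv[...,1]>150)
print('yellow z',np.nanmedian(z[Y])); rect(Y&(abs(z-.037)<.006),'yel')
W=m&(z>.15); print('wheel',W.sum(),np.nanmean(w[W],0), np.nanmax(z[W]))
print(cv2.minEnclosingCircle((w[W][:,:2]*1000).astype(np.float32)))
B=m&(z>.105)&(z<.12); rect(B,'beam')
for n,(u,v) in dict(A=(541,294),B=(532,352),C=(619,347),pink=(605,280),pur=(610,405),spray=(504,176)).items():
    u=int(u/1.4);v=int(v/1.4)
    q=w[v-9:v+10,u-9:u+10].reshape(-1,3); q=q[(q[:,2]>.115)&(q[:,2]<.16)]
    print(n,len(q),np.median(q,0).round(4))
for n,(u,v) in dict(carton=(575,215),bin=(206,387)).items():
    print(n,w[int(v/1.4),int(u/1.4)])
E
```

```text
base 3014 ((582.7548828125, 154.03358459472656), (312.31744384765625, 277.9459228515625), 88.32272338867188)
yellow z 0.03719584647971483
yel 2500 ((560.8735961914062, 148.89797973632812), (141.1398162841797, 237.80360412597656), 6.517895698547363)
wheel 505 [0.63971748 0.15593141 0.1653994 ] 0.17308996219207243
((640.8697509765625, 156.7283935546875), 32.131187438964844)
beam 474 ((640.363037109375, 156.5542755126953), (37.103294372558594, 150.10653686523438), 6.7035956382751465)
A 52 [ 0.5436 -0.2292  0.1302]
B 58 [ 0.4388 -0.212   0.1286]
C 59 [ 0.4511 -0.3697  0.1286]
pink 57 [ 0.574  -0.3466  0.1282]
pur 62 [ 0.3448 -0.3544  0.1289]
spray 296 [ 0.755  -0.1584  0.1494]
carton [ 0.70327183 -0.30369888  0.07991436]
bin [0.35956154 0.41585221 0.00307577]
```

```bash
cat > go.py <<'E'
import sys; from h import *
# target x y z jaw-yaw(deg): remaining shift in tool axes (cm), remaining turn about tool y (deg)
def go(x,y,z,yaw):
    s=env.read_state(); M=R.from_quat(s['eef_rot']).as_matrix(); a=np.radians(yaw)
    T=np.array([[-np.sin(-a)*-1,0,np.cos(a)],[0,0,0],[0,-1,0]]); Z=np.array([np.cos(a),np.sin(a),0]); Y=np.array([0,0,-1.]); T=np.stack([np.cross(Y,Z),Y,Z],1)
    print('t',round(s['time_s'],2),'pos',s['eef_pos'].round(4),'yaw',round(np.degrees(np.arctan2(M[1,2],M[0,2])),1),'q6',round(s['q'][5],2),'w',round(s['width'],4),'F',s['ft_force'].round(1))
    print('shift cm',(M.T@(np.array([x,y,z])-s['eef_pos'])*100).round(2),'turn',np.degrees(R.from_matrix(M.T@T).as_rotvec()).round(1))
if __name__=='__main__': go(*map(float,sys.argv[1:]))
E
sed -i '/T=np.array(\[\[/s/T=np.array(\[\[.*\]\]); //' go.py; python3 go.py .641 .1565 .23 -67
```

```text
t 0.1 pos [ 0.2226 -0.5296  0.2304] yaw -67.2 q6 -0.21 w 0.0853 F [ 0.4  0.3 -0.2]
shift cm [-65.15   0.14 -47.04] turn [ 0.1 -0.2 -0. ]
```

>>> {"op": "apply_moves", "data": {
  "rows": [
    [[-5, 0, -3.6], [0, 0, 0], 1],
    [[-5, 0, -3.6], [0, 0, 0], 1],
    [[-5, 0, -3.6], [0, 0, 0], 1],
    [[-5, 0, -3.6], [0, 0, 0], 1],
    [[-5, 0, -3.6], [0, 0, 0], 1],
    [[-5, 0, -3.6], [0, 0, 0], 1],
    [[-5, 0, -3.6], [0, 0, 0], 1],
    [[-5, 0, -3.6], [0, 0, 0], 1],
    [[-5, 0, -3.6], [0, 0, 0], 1],
    [[-5, 0, -3.6], [0, 0, 0], 1]
  ],
  "grip_force": 40
}}

```text
time_s: 1.35
eef_pos: [0.5472, 0.0029, 0.2283]
eef_rot: [-0.137, 0.695, -0.692, 0.136]
ft_force: [0.3, -1.3, 0.9]
width: 0.0854
```

```bash
python3 go.py .641 .1565 .23 -67
```

```text
t 1.35 pos [0.5472 0.0029 0.2283] yaw -67.7 q6 0.96 w 0.0854 F [ 0.3 -1.3  0.9]
shift cm [-14.51  -0.12 -10.66] turn [ 0.3 -0.7 -0. ]
```

>>> {"op": "apply_moves", "data": {
  "rows": [
    [[-5, 0, -3.6], [0, 0, 0], 1],
    [[-5, 0, -3.6], [0, 0, 0], 1],
    [[-3, 0, -2.3], [0, 0, 0], 1],
    [[-1, 0, -0.8], [0, 0, 0], 1],
    [[0, 0, 0], [0, 0, 0], 1],
    [[0, 0, 0], [0, 0, 0], 1],
    [[0, 0, 0], [0, 0, 0], 1],
    [[0, 0, 0], [0, 0, 0], 1],
    [[0, 0, 0], [0, 0, 0], 1],
    [[0, 0, 0], [0, 0, 0], 1]
  ]
}}

```text
time_s: 2.6
eef_pos: [0.637, 0.1537, 0.2258]
eef_rot: [-0.139, 0.695, -0.692, 0.135]
ft_force: [1.0, 1.1, -0.9]
width: 0.0852
```

```bash
python3 - <<'E'
from h import *
from go import go
go(.641,.1565,.1345,-67)
im,w=cloud('wrist'); cv2.imwrite('pics/w1.png',im)
m=(w[...,2]>.15)&(w[...,2]<.185)&(np.hypot(w[...,0]-.641,w[...,1]-.1565)<.045)
print(m.sum(),cv2.minEnclosingCircle((w[m][:,:2]*1000).astype(np.float32)),np.nanmedian(w[m],0))
E
```

```text
t 2.6 pos [0.637  0.1537 0.2258] yaw -67.7 q6 1.23 w 0.0852 F [ 1.   1.1 -0.9]
shift cm [-0.52  9.13 -0.07] turn [ 0.3 -0.7  0.3]
5725 ((639.9537353515625, 159.6614227294922), 31.866039276123047) [0.64235942 0.16050619 0.16755155]
```

View pics/w1.png

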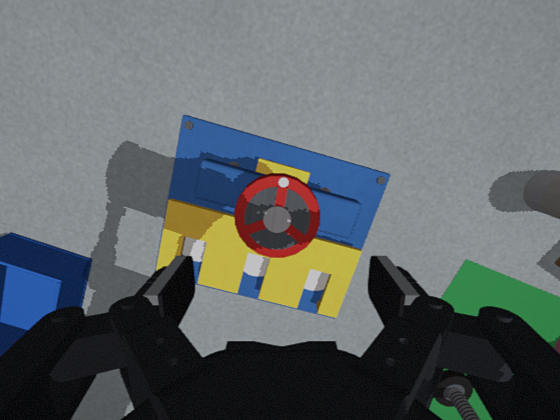

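The wheel at (277,215) sits well centred between the jaws. I'll descend and grip.

>>> {"op": "apply_moves", "data": {
  "rows": [
    [[-0.5, 3, -0.2], [0, -0.6, 0], 1],
    [[0, 3, 0], [0, 0, 0], 1],
    [[0, 2, 0], [0, 0, 0], 1],
    [[0, 1, 0], [0, 0, 0], 1],
    [[0, 0.1, 0], [0, 0, 0], 1],
    [[0, 0, 0], [0, 0, 0], 1],
    [[0, 0, 0], [0, 0, 0], -1],
    [[0, 0, 0], [0, 0, 0], -1],
    [[0, 0, 0], [0, 0, 0], -1],
    [[0, 0, 0], [0, 0, 0], -1]
  ]
}}

```text
time_s: 3.9
eef_pos: [0.6427, 0.16, 0.1374]
eef_rot: [-0.14, 0.695, -0.691, 0.141]
ft_force: [0.6, 0.2, -1.9]
width: 0.0626
```

```bash
python3 go.py .641 .1565 .1345 -67
```

```text
t 3.9 pos [0.6427 0.16   0.1374] yaw -67.1 q6 1.23 w 0.0626 F [ 0.6  0.2 -1.9]
shift cm [0.29 0.29 0.25] turn [ 0.3 -0.1 -0.2]
```

>>> {"op": "apply_moves", "data": {
  "rows": [
    [[0, -0.08, 0], [0, -10, 0], -1],
    [[0, -0.08, 0], [0, -10, 0], -1],
    [[0, -0.08, 0], [0, -10, 0], -1],
    [[0, -0.08, 0], [0, -10, 0], -1],
    [[0, -0.08, 0], [0, -10, 0], -1],
    [[0, -0.08, 0], [0, -10, 0], -1],
    [[0, -0.08, 0], [0, -10, 0], -1],
    [[0, -0.08, 0], [0, -10, 0], -1],
    [[0, -0.08, 0], [0, -10, 0], -1],
    [[0, -0.08, 0], [0, -10, 0], -1]
  ]
}}

```text
time_s: 5.15
eef_pos: [0.6375, 0.1613, 0.146]
eef_rot: [-0.63, 0.326, -0.315, 0.631]
ft_force: [-2.1, -0.1, 0.0]
width: 0.0622
```

```bash
python3 go.py .641 .1565 .1345 -67
```

```text
t 5.15 pos [0.6375 0.1613 0.146 ] yaw 36.1 q6 -0.57 w 0.0622 F [-2.1 -0.1  0. ]
shift cm [0.61 1.14 0.  ] turn [  1.  103.1  -0.3]
```

>>> {"op": "apply_moves", "data": {
  "rows": [
    [[0.15, -0.08, 0], [0, -10, 0], -1],
    [[0.1, -0.08, 0], [0, -10, 0], -1],
    [[0, -0.08, 0], [0, -10, 0], -1],
    [[0, -0.08, 0], [0, -10, 0], -1],
    [[0, -0.08, 0], [0, -10, 0], -1],
    [[0, -0.08, 0], [0, -10, 0], -1],
    [[0, -0.08, 0], [0, -10, 0], -1],
    [[0, -0.08, 0], [0, -10, 0], -1],
    [[0, -0.08, 0], [0, -10, 0], -1],
    [[0, -0.08, 0], [0, -10, 0], -1]
  ]
}}

```text
time_s: 6.4
eef_pos: [0.6374, 0.1557, 0.1547]
eef_rot: [0.642, 0.291, -0.304, -0.641]
ft_force: [-2.4, 0.8, -2.7]
width: 0.0628
```

```bash
python3 go.py .6396 .1587 .155 0
```

```text
t 6.4 pos [0.6374 0.1557 0.1547] yaw 139.7 q6 -2.38 w 0.0628 F [-2.4  0.8 -2.7]
shift cm [ 0.37 -0.04  0.03] turn [  1.  139.7  -1. ]
```

>>> {"op": "apply_moves", "data": {
  "rows": [
    [[0, 0, 0], [0, 0, 0], 1],
    [[0, 0, 0], [0, 0, 0], 1],
    [[0, 0, 0], [0, 0, 0], 1],
    [[0.3, 0, 0], [0, 10, 0], 1],
    [[0, 0, 0], [0, 10, 0], 1],
    [[0, 0, 0], [0, 10, 0], 1],
    [[0, 0, 0], [0, 10, 0], 1],
    [[0, 0, 0], [0, 10, 0], 1],
    [[0, 0, 0], [0, 10, 0], 1],
    [[0, 0, 0], [0, 10, 0], 1]
  ]
}}

```text
time_s: 7.65
eef_pos: [0.6413, 0.157, 0.1569]
eef_rot: [0.696, -0.148, 0.14, -0.688]
ft_force: [-0.8, -0.3, 0.1]
width: 0.0855
```

>>> {"op": "apply_moves", "data": {
  "rows": [
    [[0, 0, 0], [0, 10, 0], 1],
    [[0, 0, 0], [0, 10, 0], 1],
    [[0, 0, 0], [0, 10, 0], 1],
    [[0, 0, 0], [0, 10, 0], 1],
    [[0, 0, 0], [0, 10, 0], 1],
    [[0, 0, 0], [0, 10, 0], 1],
    [[0, 0, 0], [0, 10, 0], 1],
    [[0, 0, 0], [0, 10, 0], 1],
    [[0, 0, 0], [0, 10, 0], 1],
    [[0, 0, 0], [0, 0, 0], 1]
  ]
}}

```text
time_s: 8.9
eef_pos: [0.6426, 0.1561, 0.1584]
eef_rot: [0.372, -0.603, 0.605, -0.363]
ft_force: [0.3, -0.0, 0.3]
width: 0.0855
```

```bash
python3 go.py .6396 .1587 .154 -30
```

```text
t 8.9 pos [0.6426 0.1561 0.1584] yaw -27.3 q6 0.54 w 0.0855 F [ 0.3 -0.   0.3]
shift cm [-0.1   0.44 -0.39] turn [0.3 2.7 0.7]
```

>>> {"op": "apply_moves", "data": {
  "rows": [
    [[-0.1, 0.4, -0.4], [0, 0, 0], 1],
    [[0, 0, 0], [0, 0, 0], 1],
    [[0, 0, 0], [0, 0, 0], -1],
    [[0, 0, 0], [0, 0, 0], -1],
    [[0, 0, 0], [0, 0, 0], -1],
    [[0, 0, 0], [0, 0, 0], -1],
    [[0, -0.08, 0], [0, -10, 0], -1],
    [[0, -0.08, 0], [0, -10, 0], -1],
    [[0, -0.08, 0], [0, -10, 0], -1],
    [[0, -0.08, 0], [0, -10, 0], -1]
  ]
}}

```text
time_s: 10.15
eef_pos: [0.6396, 0.1587, 0.158]
eef_rot: [0.562, -0.435, 0.434, -0.553]
ft_force: [-2.2, -0.8, -0.1]
width: 0.063
```

>>> {"op": "apply_moves", "data": {
  "rows": [
    [[0, -0.08, 0], [0, -10, 0], -1],
    [[0, -0.08, 0], [0, -10, 0], -1],
    [[0, -0.08, 0], [0, -10, 0], -1],
    [[0, -0.08, 0], [0, -10, 0], -1],
    [[0, -0.08, 0], [0, -10, 0], -1],
    [[0, -0.08, 0], [0, -10, 0], -1],
    [[0, -0.08, 0], [0, -10, 0], -1],
    [[0, -0.08, 0], [0, -10, 0], -1],
    [[0, -0.08, 0], [0, -10, 0], -1],
    [[0, 0, 0], [0, -5, 0], -1]
  ]
}}

```text
time_s: 11.4
eef_pos: [0.6392, 0.1583, 0.1662]
eef_rot: [0.695, 0.132, -0.139, -0.693]
ft_force: [-1.4, 0.1, 2.9]
width: 0.0628
```

```bash
python3 go.py .6396 .1587 .154 -30
```

```text
t 11.4 pos [0.6392 0.1583 0.1662] yaw 112.1 q6 -1.89 w 0.0628 F [-1.4  0.1  2.9]
shift cm [0.07 1.22 0.02] turn [  0.8 142.1  -0.3]
```

>>> {"op": "apply_moves", "data": {
  "rows": [
    [[0, -0.04, 0], [0, -5, 0], -1],
    [[0, -0.04, 0], [0, -5, 0], -1],
    [[0, 0, 0], [0, -3, 0], -1],
    [[0, 0, 0], [0, -3, 0], -1],
    [[0, 0, 0], [0, -3, 0], -1],
    [[0, 0, 0], [0, -3, 0], -1],
    [[0, 0, 0], [0, 0, 0], -1],
    [[0, 0, 0], [0, 0, 0], 1],
    [[0, 0, 0], [0, 0, 0], 1],
    [[0, 0, 0], [0, 0, 0], 1]
  ]
}}

```text
time_s: 12.65
eef_pos: [0.6431, 0.1625, 0.1666]
eef_rot: [-0.653, -0.265, 0.262, 0.66]
ft_force: [0.5, -0.2, -0.1]
width: 0.0852
```

```bash
python3 go.py .6396 .1587 .154 -30
```

```text
t 12.65 pos [0.6431 0.1625 0.1666] yaw 133.7 q6 -2.27 w 0.0852 F [ 0.5 -0.2 -0.1]
shift cm [-0.53  1.25 -0.04] turn [ -0.7 163.7  -0.5]
```

>>> {"op": "apply_moves", "data": {
  "rows": [
    [[-0.4, -2, 0], [0, 0, 0], 1],
    [[0, -5, 0], [0, 5, 0], 1],
    [[0, -5, 0], [0, 10, 0], 1],
    [[0, 0, 0], [0, 10, 0], 1],
    [[0, 0, 0], [0, 10, 0], 1],
    [[0, 0, 0], [0, 10, 0], 1],
    [[0, 0, 0], [0, 10, 0], 1],
    [[0, 0, 0], [0, 10, 0], 1],
    [[0, 0, 0], [0, 10, 0], 1],
    [[0, 0, 0], [0, 10, 0], 1]
  ]
}}

```text
time_s: 13.9
eef_pos: [0.6405, 0.1568, 0.3091]
eef_rot: [-0.65, 0.261, -0.27, 0.661]
ft_force: [0.3, 0.1, 0.2]
width: 0.0854
```

```bash
python3 - <<'E'
from h import *
from go import go
go(.4388,-.212,.25,6.6)
im,w=cloud('wrist'); cv2.imwrite('pics/w2.png',im)
hsv=cv2.cvtColor(im,cv2.COLOR_BGR2HSV)
Y=(abs(hsv[...,0].astype(int)-28)<6)&(hsv[...,1]>130); print('yel z',np.nanpercentile(w[Y][:,2],[5,50,95]))
m=(w[...,2]>.17)&(np.hypot(w[...,0]-.641,w[...,1]-.158)<.045)
print(m.sum(),cv2.minEnclosingCircle((w[m][:,:2]*1000).astype(np.float32)),np.nanmedian(w[m],0))
im,w=cloud('top')
hsv=cv2.cvtColor(im,cv2.COLOR_BGR2HSV)
Y=(abs(hsv[...,0].astype(int)-28)<6)&(hsv[...,1]>130); print('yel z',np.nanpercentile(w[Y][:,2],[5,50,95]))
for (x,y) in((.5436,-.2292),(.4388,-.212),(.4511,-.3697)):
    m=(w[...,2]>.115)&(w[...,2]<.14)&(np.hypot(w[...,0]-x,w[...,1]-y)<.05); print(m.sum(),np.nanmedian(w[m],0).round(4) if m.any() else'')
E
```

```text
t 13.9 pos [0.6405 0.1568 0.3091] yaw 46.0 q6 -0.75 w 0.0854 F [0.3 0.1 0.2]
shift cm [ 11.1    5.22 -40.64] turn [-1.1 39.4 -0. ]
yel z [0.06723969 0.06863515 0.06996737]
32510 ((640.9348754882812, 158.0470733642578), 44.990272521972656) [0.63185929 0.16528876 0.39567451]
yel z [-0.46763979  0.06620118  0.08864383]
52 [ 0.5439 -0.2292  0.1298]
58 [ 0.4388 -0.2123  0.1288]
59 [ 0.4512 -0.3694  0.1286]
```

View pics/w2.png

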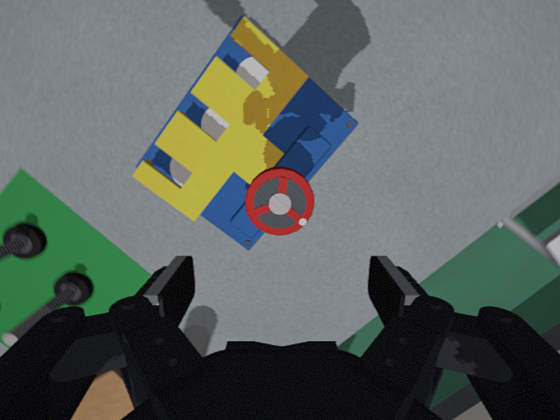

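Keeper top is at about 67 mm and the wheel's white dot is back at clamp +x, so a full turn is done. Next I'll go to foot B.

>>> {"op": "apply_moves", "data": {
  "rows": [
    [[0, 1, -4], [0, 9.5, 0], 1],
    [[0, 1, -5], [0, 9.5, 0], 1],
    [[0, 1, -5], [0, 9.5, 0], 1],
    [[0, 1, -5], [0, 9.5, 0], 1],
    [[0, 0, 0], [0, 0, 0], 1],
    [[0, 0, 0], [0, 0, 0], 1],
    [[0, 0, 0], [0, 0, 0], 1],
    [[0, 0, 0], [0, 0, 0], 1],
    [[0, 0, 0], [0, 0, 0], 1],
    [[0, 0, 0], [0, 0, 0], 1]
  ]
}}

```text
time_s: 15.25
eef_pos: [0.4804, 0.0576, 0.2703]
eef_rot: [-0.528, 0.455, -0.467, 0.545]
ft_force: [-0.9, -0.6, 0.3]
width: 0.0854
```

```bash
python3 go.py .4388 -.212 .25 6.6
```

```text
t 15.25 pos [0.4804 0.0576 0.2703] yaw 8.6 q6 -0.29 w 0.0854 F [-0.9 -0.6  0.3]
shift cm [26.03  1.7  -8.22] turn [-1.7  2.  -0.2]
```

>>> {"op": "apply_moves", "data": {
  "rows": [
    [[5.4, 0.3, -1.7], [-1.7, 2, 0], 1],
    [[5.4, 0.3, -1.7], [0, 0, 0], 1],
    [[5.4, 0.3, -1.7], [0, 0, 0], 1],
    [[5.4, 0.3, -1.7], [0, 0, 0], 1],
    [[3, 0.3, -1], [0, 0, 0], 1],
    [[0, 0, 0], [0, 0, 0], 1],
    [[0, 0, 0], [0, 0, 0], 1],
    [[0, 0, 0], [0, 0, 0], 1],
    [[0, 0, 0], [0, 0, 0], 1],
    [[0, 0, 0], [0, 0, 0], 1]
  ]
}}

```text
time_s: 16.5
eef_pos: [0.4345, -0.2002, 0.2541]
eef_rot: [-0.529, 0.469, -0.467, 0.531]
ft_force: [-0.2, -0.1, -1.1]
width: 0.085
```

```bash
cat > feet.py <<'E'
from h import *
def feet(cam,n):
    im,w=cloud(cam); hsv=cv2.cvtColor(im,cv2.COLOR_BGR2HSV)
    m=((w[...,2]>.118)&(w[...,2]<.138)).astype(np.uint8)
    k,l,st,c=cv2.connectedComponentsWithStats(m)
    for i in range(1,k):
        if st[i,4]>25:
            P=w[l==i]; r=cv2.minEnclosingCircle((P[:,:2]*1000).astype(np.float32))
            print(cam,'px',c[i].round(),st[i,4],np.median(P,0).round(4),'circ',np.round(r[0],1),round(r[1],1),'bgr',np.median(im[l==i],0))
    if n: cv2.imwrite(f'pics/{n}.png',im)
E
python3 - <<'E'
from feet import *; from go import go
go(.4388,-.212,.1,6.6); feet('wrist','w3')
E
```

```text
t 16.5 pos [ 0.4345 -0.2002  0.2541] yaw 7.1 q6 -0.81 w 0.085 F [-0.2 -0.1 -1.1]
shift cm [ 1.29 15.4   0.26] turn [-0.1  0.5 -0.2]
wrist px [284. 214.] 373 [ 0.4389 -0.2088  0.1314] circ [ 439.1 -210.4] 9.9 bgr [176. 172. 176.]
wrist px [386. 242.] 404 [ 0.5416 -0.2257  0.131 ] circ [ 543.8 -227.4] 10.2 bgr [168.  164.  168.5]
wrist px [186. 326.] 160 [ 0.3496 -0.3476  0.1285] circ [ 348.1 -350.8] 8.2 bgr [65. 26. 48.]
wrist px [277. 342.] 94 [ 0.45   -0.3598  0.1229] circ [ 449.4 -364.5] 9.2 bgr [69.  66.5 69. ]
```

View pics/w3.png

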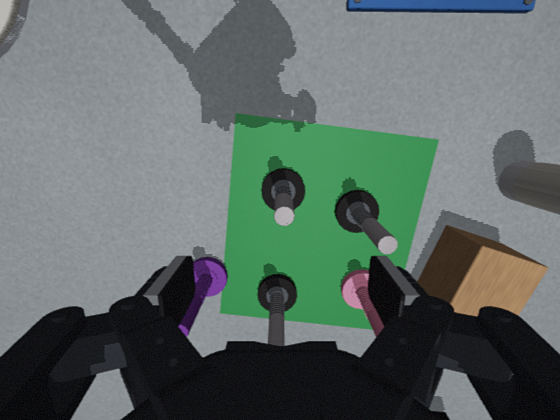

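Foot B's stem top at pixel (284,214) gives (0.439, -0.211), agreeing with the top camera.

>>> {"op": "apply_moves", "data": {
  "rows": [
    [[1.2, 3, 0.3], [0, 0.5, 0], 1],
    [[0, 5, 0], [0, 0, 0], 1],
    [[0, 5, 0], [0, 0, 0], 1],
    [[0, 3.5, 0], [0, 0, 0], 1],
    [[0, 0.6, 0], [0, 0, 0], 1],
    [[0, 0, 0], [0, 0, 0], 1],
    [[0, 0, 0], [0, 0, 0], 1],
    [[0, 0, 0], [0, 0, 0], 1],
    [[0, 0, 0], [0, 0, 0], 1],
    [[0, 0, 0], [0, 0, 0], 1]
  ]
}}

```text
time_s: 17.8
eef_pos: [0.445, -0.2144, 0.0865]
eef_rot: [-0.527, 0.465, -0.475, 0.53]
ft_force: [-0.2, 0.5, -0.2]
width: 0.0854
```

```bash
python3 go.py .439 -.211 .084 6.6
```

```text
t 17.8 pos [ 0.445  -0.2144  0.0865] yaw 6.7 q6 -0.82 w 0.0854 F [-0.2  0.5 -0.2]
shift cm [-0.41  0.24 -0.55] turn [-0.7  0.1  0.4]
```

>>> {"op": "apply_moves", "data": {
  "rows": [
    [[-0.4, 0.2, -0.5], [-0.7, 0, 0.4], 1],
    [[0, 0, 0], [0, 0, 0], 1],
    [[0, 0, 0], [0, 0, 0], -1],
    [[0, 0, 0], [0, 0, 0], -1],
    [[0, 0, 0], [0, 0, 0], -1],
    [[0, 0, 0], [0, 0, 0], -1],
    [[0, 0, 0], [0, 0, 0], -1],
    [[0, 0, 0], [0, 0, 0], -1],
    [[0, 0, 0], [0, 0, 0], -1],
    [[0, 0, 0], [0, 0, 0], -1]
  ],
  "grip_force": 60
}}

```text
time_s: 19.05
eef_pos: [0.4389, -0.2107, 0.0844]
eef_rot: [0.529, -0.47, 0.469, -0.528]
ft_force: [-0.1, -0.0, 0.7]
width: 0.0185
```

```bash
python3 go.py .4173 .2124 .109 6.6
```

```text
t 19.05 pos [ 0.4389 -0.2107  0.0844] yaw 6.7 q6 -0.81 w 0.0185 F [-0.1 -0.   0.7]
shift cm [-42.27  -2.45   2.81] turn [ 0.1  0.1 -0. ]
```

>>> {"op": "apply_moves", "data": {
  "rows": [
    [[0, -1, 0], [0, 0, 0], -1],
    [[0, -1, 0], [0, 0, 0], -1],
    [[-1, -0.5, 0.1], [0, 0, 0], -1],
    [[-2, 0, 0.2], [0, 0, 0], -1],
    [[-3, 0, 0.2], [0, 0, 0], -1],
    [[-4, 0, 0.3], [0, 0, 0], -1],
    [[-4, 0, 0.3], [0, 0, 0], -1],
    [[-4, 0, 0.3], [0, 0, 0], -1],
    [[-3, 0, 0.2], [0, 0, 0], -1],
    [[-1.5, 0, 0.1], [0, 0, 0], -1]
  ]
}}

```text
time_s: 20.3
eef_pos: [0.4241, 0.0305, 0.1091]
eef_rot: [-0.529, 0.472, -0.467, 0.529]
ft_force: [0.2, -0.1, -3.7]
width: 0.0186
```

```bash
python3 go.py .4173 .2124 .109 6.6
```

```text
t 20.3 pos [0.4241 0.0305 0.1091] yaw 6.8 q6 -0.34 w 0.0186 F [ 0.2 -0.1 -3.7]
shift cm [-18.14   0.12   1.47] turn [ 0.3  0.2 -0.4]
```

>>> {"op": "apply_moves", "data": {
  "rows": [
    [[-2, 0, 0.2], [0, 0, 0], -1],
    [[-3, 0, 0.3], [0, 0, 0], -1],
    [[-4, 0, 0.3], [0, 0, 0], -1],
    [[-4, 0, 0.3], [0, 0, 0], -1],
    [[-3, 0, 0.2], [0, 0, 0], -1],
    [[-1.5, 0, 0.1], [0, 0, 0], -1],
    [[-0.5, 0, 0], [0, 0, 0], -1],
    [[0, 0, 0], [0, 0, 0], -1],
    [[0, 0, 0], [0, 0, 0], -1],
    [[0, 0, 0], [0, 0, 0], -1]
  ]
}}

```text
time_s: 21.55
eef_pos: [0.4054, 0.2239, 0.1077]
eef_rot: [0.532, -0.473, 0.463, -0.529]
ft_force: [-0.5, -0.1, -3.5]
width: 0.0188
```

```bash
python3 - <<'E'
from h import *; from go import go
go(.4173,.2124,.109,6.6); im,w=cloud('wrist'); np.save('w4.npy',w); cv2.imwrite('pics/w4.png',im)
im,w=cloud('top'); cv2.imwrite('pics/t4.png',cv2.resize(im[130:270,150:350],None,fx=4,fy=4,interpolation=cv2.INTER_CUBIC)); np.save('t4.npy',w)
hsv=cv2.cvtColor(im,cv2.COLOR_BGR2HSV)
# slots: keeper yellow mask in clamp frame
a=np.radians(6.6); 
Y=(abs(hsv[...,0].astype(int)-28)<6)&(hsv[...,1]>130)&(abs(w[...,2]-.067)<.006)
print(cv2.minAreaRect((w[Y][:,:2]*1000).astype(np.float32)))
E
```

```text
t 21.55 pos [0.4054 0.2239 0.1077] yaw 7.2 q6 0.11 w 0.0188 F [-0.5 -0.1 -3.5]
shift cm [ 1.29 -0.16  1.03] turn [ 0.7  0.6 -0.5]
((459.798095703125, 54.25323486328125), (404.3964538574219, 1637.486572265625), 24.89726448059082)
```

View pics/t4.png

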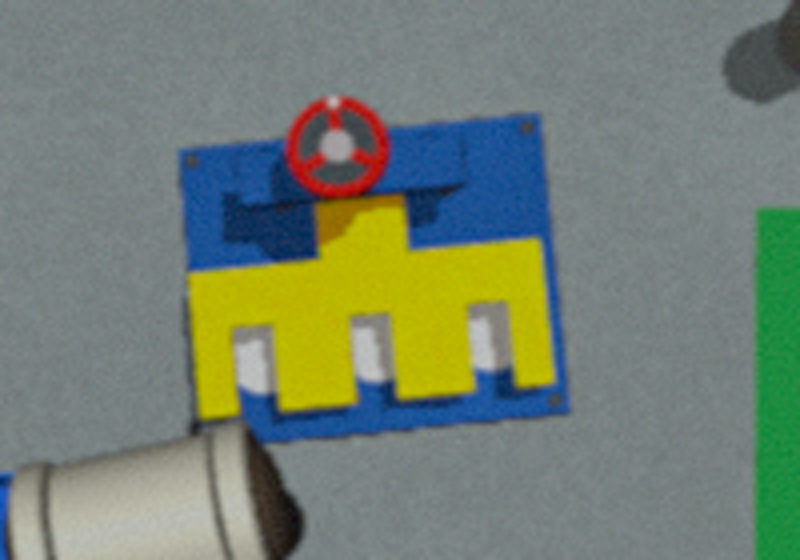

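View pics/w4.png

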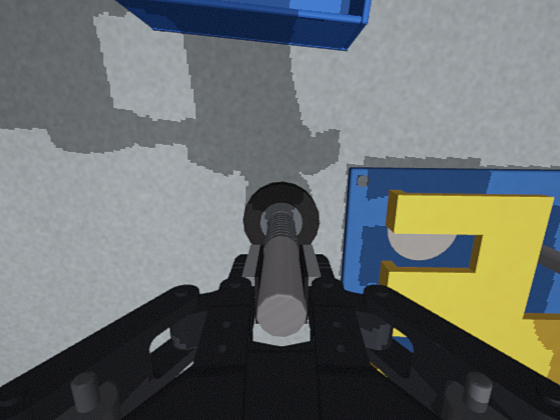

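The top crop shows closed ends at crop pixels about (253,326), (370,314) and (488,302). I'll fit the clamp pose from them.

```bash
python3 - <<'E'
from h import *; from go import go
p=camera_params('top');K=np.array(p['mtx']);Rm=np.array(p['R']);t=np.array(p['t'])
def pt(u,v,z):
    d=Rm.T@np.linalg.solve(K,[u,v,1]); o=-Rm.T@t; return o+d*(z-o[2])/d[2]
W=[pt(150+(a+.5)/4-.5,130+(b+.5)/4-.5,.067) for a,b in((253,326),(370,314),(488,302))]
print(np.round(W,4)); d=W[0]-W[2]; print('yaw',np.degrees(np.arctan2(-d[0],d[1])),np.linalg.norm(d)/2)
a=np.radians(6.6); X=np.array([np.cos(a),np.sin(a)]); 
Cm=np.mean(W,0)[:2]; print('origin top',Cm+.017*X)
# wrist: yellow points
w=np.load('w4.npy'); im=cv2.imread('pics/w4.png')
def q(u,v):
    return np.nanmedian(w[v-1:v+2,u-1:u+2].reshape(-1,3),0).round(4)
for n,(u,v) in dict(outer_tooth_in=(440,233),mid_tooth=(430,273),end=(485,250)).items(): print(n,q(u,v))
E=np.nanmedian
m=abs(w[...,2]-.067)<.008
# slot0 side edges along columns 410..465 in the wrist picture, closed end on rows 240..260
for u in(410,430,450,465):
    r=[v for v in range(195,330) if m[v,u]]; g=[i for i in range(len(r)-1) if r[i+1]-r[i]>10]
    if g: print(u,w[r[g[0]],u].round(4),w[r[g[0]+1],u].round(4))
for v in(243,250,258):
    c=[u for u in range(400,540) if m[v,u]]; print('end',v,w[v,c[0]].round(4))
E
```

```text
[[0.5397 0.2258 0.067 ]
 [0.549  0.1468 0.067 ]
 [0.5582 0.0672 0.067 ]]
yaw 6.660131052288441 0.07986468827018303
origin top [0.56586724 0.14857265]
outer_tooth_in [0.5103 0.2399 0.068 ]
mid_tooth [0.5101 0.2107 0.0687]
end [0.5424 0.232  0.0686]
410 [0.4894 0.2376 0.0692] [0.4993 0.2102 0.0615]
430 [0.5028 0.239  0.0684] [0.5137 0.2118 0.0609]
450 [0.5163 0.2406 0.0679] [0.5272 0.2134 0.0621]
465 [0.526  0.2413 0.0682] [0.5382 0.2144 0.0613]
end 243 [0.5392 0.2336 0.0609]
end 250 [0.5391 0.2285 0.0613]
end 258 [0.5404 0.2224 0.061 ]
```

```bash
python3 go.py .4173 .2133 .106 6.66
```

```text
t 21.65 pos [0.4055 0.224  0.1077] yaw 7.2 q6 0.11 w 0.0185 F [ 0.6 -0.1 -3.4]
shift cm [1.21 0.15 1.04] turn [ 0.7  0.5 -0.5]
```

>>> {"op": "apply_moves", "data": {
  "rows": [
    [[0.6, 0.1, 0.5], [0.4, 0.3, -0.3], -1],
    [[0.6, 0.1, 0.5], [0.3, 0.3, -0.2], -1],
    [[0, 0, 0], [0, 0, 0], -1],
    [[0, 0, 0], [0, 0, 0], -1],
    [[0, 0, 0], [0, 0, 0], -1],
    [[0, 0, 0], [0, 0, 0], -1],
    [[0, 0, 0], [0, 0, 0], -1],
    [[0, 0, 0], [0, 0, 0], -1],
    [[0, 0, 0], [0, 0, 0], -1],
    [[0, 0, 0], [0, 0, 0], -1]
  ]
}}

```text
time_s: 22.9
eef_pos: [0.4179, 0.2121, 0.1054]
eef_rot: [0.528, -0.47, 0.471, -0.528]
ft_force: [-0.2, 0.5, -3.2]
width: 0.0183
```

```bash
python3 go.py .5296 .2264 .106 6.66
```

```text
t 22.9 pos [0.4179 0.2121 0.1054] yaw 6.5 q6 0.1 w 0.0183 F [-0.2  0.5 -3.2]
shift cm [-0.16 -0.05 11.26] turn [-0.1 -0.2  0.1]
```

Insert in two stages, with a stop to check.

>>> {"op": "apply_moves", "data": {
  "rows": [
    [[-0.1, 0, 1], [0, -0.1, 0], -1],
    [[0, 0, 1.5], [0, 0, 0], -1],
    [[0, 0, 1.5], [0, 0, 0], -1],
    [[0, 0, 1.5], [0, 0, 0], -1],
    [[0, 0, 1.5], [0, 0, 0], -1],
    [[0, 0, 1], [0, 0, 0], -1],
    [[0, 0, 0.5], [0, 0, 0], -1],
    [[0, 0, 0], [0, 0, 0], -1],
    [[0, 0, 0], [0, 0, 0], -1],
    [[0, 0, 0], [0, 0, 0], -1]
  ]
}}

```text
time_s: 24.15
eef_pos: [0.5077, 0.2238, 0.105]
eef_rot: [-0.528, 0.47, -0.471, 0.528]
ft_force: [0.0, 0.3, -4.2]
width: 0.0186
```

```bash
python3 - <<'E'
from h import *; from go import go
go(.5296,.2264,.106,6.66); im,w=cloud('wrist'); cv2.imwrite('pics/w5.png',im)
E
```

```text
t 24.15 pos [0.5077 0.2238 0.105 ] yaw 6.6 q6 0.08 w 0.0186 F [ 0.   0.3 -4.2]
shift cm [-0.01 -0.09  2.21] turn [-0.1 -0.   0.1]
```

View pics/w5.png

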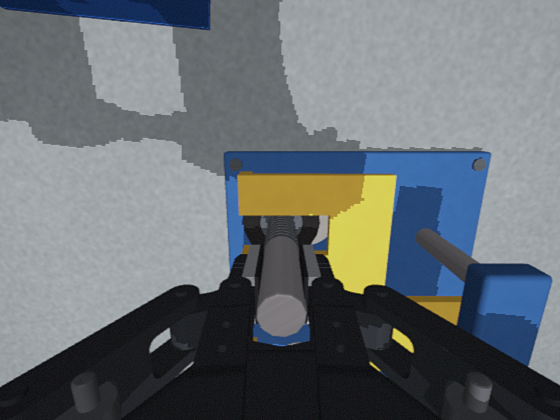

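The stem (282,260) is in slot 0 and the disc is under the keeper. Now pushing home.

>>> {"op": "apply_moves", "data": {
  "rows": [
    [[0, 0, 1], [0, 0, 0], -1],
    [[0, 0, 0.7], [0, 0, 0], -1],
    [[0, 0, 0.3], [0, 0, 0], -1],
    [[0, 0, 0.2], [0, 0, 0], -1],
    [[0, 0, 0.1], [0, 0, 0], -1],
    [[0, 0, 0], [0, 0, 0], -1],
    [[0, 0.3, 0.1], [0, 0, 0], -1],
    [[0, 0.3, 0.1], [0, 0, 0], -1],
    [[0, 0.1, 0], [0, 0, 0], -1],
    [[0, 0, 0], [0, 0, 0], -1]
  ]
}}

```text
time_s: 25.45
eef_pos: [0.5298, 0.2266, 0.0966]
eef_rot: [0.531, -0.472, 0.468, -0.525]
ft_force: [-3.9, -1.2, -0.7]
width: 0.0185
```

```bash
python3 go.py .5296 .2264 .0964 6.66
```

```text
t 25.45 pos [0.5298 0.2266 0.0966] yaw 6.7 q6 0.08 w 0.0185 F [-3.9 -1.2 -0.7]
shift cm [ 0.02  0.02 -0.02] turn [ 0.5 -0.   0.1]
```

>>> {"op": "apply_moves", "data": {
  "rows": [
    [[0, 0, 0], [0, 0, 0], 1],
    [[0, 0, 0], [0, 0, 0], 1],
    [[0, 0, 0], [0, 0, 0], 1],
    [[0, 0, 0], [0, 0, 0], 1],
    [[0, -2, 0], [0, 0, 0], 1],
    [[0, -5, 0], [0, 0, 0], 1],
    [[0, -5, 0], [-0.5, 0, 0], 1],
    [[4, -2, -0.7], [0, 0, 0], 1],
    [[5.8, 0, -0.8], [0, 0, 0], 1],
    [[5.8, 0, -0.8], [0, 0, 0], 1]
  ]
}}

```text
time_s: 26.7
eef_pos: [0.5311, 0.069, 0.2539]
eef_rot: [-0.529, 0.467, -0.47, 0.53]
ft_force: [0.9, -0.2, -0.2]
width: 0.0853
```

```bash
python3 - <<'E'
from feet import *; from go import go
go(.451,-.3695,.25,6.66); feet('top',None)
E
```

```text
t 26.7 pos [0.5311 0.069  0.2539] yaw 7.1 q6 -0.22 w 0.0853 F [ 0.9 -0.2 -0.2]
shift cm [ 42.53   0.44 -13.35] turn [-0.2  0.4  0.1]
top px [356. 135.] 50 [ 0.7344 -0.1492  0.1297] circ [ 749.4 -157.9] 25.8 bgr [67.  67.  66.5]
top px [518. 134.] 59 [ 0.7515 -0.575   0.1201] circ [ 744.8 -579.8] 27.0 bgr [25. 24. 24.]
top px [527. 213.] 232 [ 0.5339 -0.5752  0.1202] circ [ 566.2 -620.5] 106.9 bgr [30. 28. 27.]
top px [432. 199.] 54 [ 0.5738 -0.3469  0.1282] circ [ 574.5 -348.1] 10.1 bgr [143. 121. 178.]
top px [387. 210.] 50 [ 0.5439 -0.2302  0.1291] circ [ 544.2 -230.1] 10.0 bgr [159.  159.5 163.5]
top px [  2. 244.] 136 [0.4459 0.7621 0.1244] circ [428.  747.2] 60.1 bgr [63. 27.  3.]
top px [ 66. 277.] 353 [0.3629 0.5885 0.1286] circ [361.8 588.5] 129.3 bgr [65. 28.  4.]
top px [442. 247.] 60 [ 0.4511 -0.3701  0.1286] circ [ 450.4 -370.6] 10.0 bgr [145.5 150.5 147.5]
top px [437. 289.] 57 [ 0.3451 -0.3552  0.1296] circ [ 344.2 -355.6] 10.0 bgr [142.  50. 109.]
top px [ 25. 325.] 60 [0.2377 0.6798 0.1276] circ [237.8 688. ] 59.8 bgr [63. 27.  4.]
top px [ 17. 360.] 79 [0.1495 0.703  0.1201] circ [150.  702.7] 46.0 bgr [22. 20. 20.]
top px [ 51. 361.] 58 [0.1488 0.6167 0.1201] circ [148.5 622. ] 31.9 bgr [26. 23. 24.]
top px [ 71. 363.] 45 [0.1472 0.5633 0.1206] circ [140.1 571.2] 16.2 bgr [23. 22. 22.]
top px [ 72. 384.] 59 [0.0928 0.5604 0.1201] circ [ 94.2 560.9] 28.5 bgr [22. 20. 20.]
top px [ 71. 404.] 32 [0.0444 0.5611 0.1207] circ [ 45.8 559.7] 15.7 bgr [19.  17.  16.5]
top px [294. 405.] 139 [0.0588 0.0043 0.1266] circ [26.5 -0. ] 61.1 bgr [59. 65. 67.]
```

>>> {"op": "apply_moves", "data": {
  "rows": [
    [[5.5, 0, -1.7], [0, 0.4, 0], 1],
    [[5.5, 0, -1.7], [0, 0, 0], 1],
    [[5.5, 0, -1.7], [0, 0, 0], 1],
    [[5.5, 0, -1.7], [0, 0, 0], 1],
    [[5.5, 0, -1.7], [0, 0, 0], 1],
    [[5.5, 0, -1.7], [0, 0, 0], 1],
    [[4, 0, -1.3], [0, 0, 0], 1],
    [[2, 0, -0.6], [0, 0, 0], 1],
    [[0, 0, 0], [0, 0, 0], 1],
    [[0, 0, 0], [0, 0, 0], 1]
  ]
}}

```text
time_s: 28.0
eef_pos: [0.4553, -0.3479, 0.272]
eef_rot: [-0.525, 0.462, -0.481, 0.528]
ft_force: [0.1, -0.3, -0.3]
width: 0.0853
```

```bash
python3 - <<'E'
from feet import *; from go import go
go(.451,-.3695,.25,6.66); feet('wrist','w6')
E
```

```text
t 28.0 pos [ 0.4553 -0.3479  0.272 ] yaw 6.3 q6 -0.98 w 0.0853 F [ 0.1 -0.3 -0.3]
shift cm [ 2.06  2.22 -0.71] turn [-1.2 -0.4  1. ]
wrist px [388.  79.] 497 [ 0.5423 -0.2284  0.1313] circ [ 543.8 -227.8] 9.9 bgr [173. 169. 174.]
wrist px [168. 190.] 392 [ 0.346  -0.3522  0.1312] circ [ 344.  -353.5] 10.0 bgr [158.  64. 123.]
wrist px [392. 205.] 370 [ 0.5716 -0.3442  0.1312] circ [ 573.7 -345.4] 9.9 bgr [171. 143. 200.]
wrist px [271. 214.] 329 [ 0.45   -0.3664  0.1313] circ [ 450.  -368.4] 9.9 bgr [180. 176. 180.]
wrist px [455. 381.] 174 [ 0.7106 -0.57    0.1212] circ [ 711.2 -572.8] 21.0 bgr [28.5 25.  26.5]
wrist px [484. 414.] 74 [ 0.7655 -0.6234  0.1209] circ [ 764.7 -623.7] 11.3 bgr [26. 22. 23.]
```

>>> {"op": "apply_moves", "data": {
  "rows": [
    [[2, 2, -0.8], [-1.2, -0.4, 1], 1],
    [[0, 5, 0], [0, 0, 0], 1],
    [[0, 5, 0], [0, 0, 0], 1],
    [[0, 4, 0], [0, 0, 0], 1],
    [[0, 1.5, 0], [0, 0, 0], 1],
    [[0, 0.5, 0], [0, 0, 0], 1],
    [[0, 0, 0], [0, 0, 0], 1],
    [[0, 0, 0], [0, 0, 0], 1],
    [[0, 0, 0], [0, 0, 0], 1],
    [[0, 0, 0], [0, 0, 0], 1]
  ]
}}

```text
time_s: 29.3
eef_pos: [0.4581, -0.3655, 0.0966]
eef_rot: [0.532, -0.462, 0.472, -0.531]
ft_force: [-0.6, 0.3, 0.5]
width: 0.0852
```

```bash
python3 go.py .4503 -.3693 .084 6.66
```

```text
t 29.3 pos [ 0.4581 -0.3655  0.0966] yaw 7.4 q6 -1.01 w 0.0852 F [-0.6  0.3  0.5]
shift cm [ 0.26  1.26 -0.83] turn [-0.5  0.7  0.7]
```

>>> {"op": "apply_moves", "data": {
  "rows": [
    [[0.3, 1.2, -0.8], [-0.5, 0.7, 0.7], 1],
    [[0, 0, 0], [0, 0, 0], 1],
    [[0, 0, 0], [0, 0, 0], -1],
    [[0, 0, 0], [0, 0, 0], -1],
    [[0, 0, 0], [0, 0, 0], -1],
    [[0, 0, 0], [0, 0, 0], -1],
    [[0, 0, 0], [0, 0, 0], -1],
    [[0, 0, 0], [0, 0, 0], -1],
    [[0, 0, 0], [0, 0, 0], -1],
    [[0, 0, 0], [0, 0, 0], -1]
  ]
}}

```text
time_s: 30.55
eef_pos: [0.4499, -0.3702, 0.0838]
eef_rot: [0.528, -0.471, 0.47, -0.528]
ft_force: [-0.1, -1.0, -0.8]
width: 0.0186
```

```bash
python3 go.py .4266 .1338 .109 6.66
```

```text
t 30.55 pos [ 0.4499 -0.3702  0.0838] yaw 6.6 q6 -1.01 w 0.0186 F [-0.1 -1.  -0.8]
shift cm [-50.34  -2.47   3.49] turn [ 0.1 -0.  -0.1]
```

>>> {"op": "apply_moves", "data": {
  "rows": [
    [[0, -1, 0], [0, 0, 0], -1],
    [[0, -1, 0], [0, 0, 0], -1],
    [[-1, -0.5, 0.1], [0, 0, 0], -1],
    [[-2, 0, 0.2], [0, 0, 0], -1],
    [[-3, 0, 0.2], [0, 0, 0], -1],
    [[-4, 0, 0.3], [0, 0, 0], -1],
    [[-4.5, 0, 0.3], [0, 0, 0], -1],
    [[-4.5, 0, 0.3], [0, 0, 0], -1],
    [[-4.5, 0, 0.3], [0, 0, 0], -1],
    [[-4.5, 0, 0.3], [0, 0, 0], -1]
  ]
}}

```text
time_s: 31.8
eef_pos: [0.4336, -0.0737, 0.1094]
eef_rot: [-0.527, 0.473, -0.468, 0.528]
ft_force: [1.6, 0.3, -3.6]
width: 0.0185
```

```bash
python3 go.py .4266 .1338 .106 6.66
```

```text
t 31.8 pos [ 0.4336 -0.0737  0.1094] yaw 6.5 q6 -0.56 w 0.0185 F [ 1.6  0.3 -3.6]
shift cm [-20.69   0.47   1.66] turn [ 0.2 -0.1 -0.4]
```

>>> {"op": "apply_moves", "data": {
  "rows": [
    [[-4, 0, 0.4], [0, 0, 0], -1],
    [[-4, 0, 0.4], [0, 0, 0], -1],
    [[-4, 0, 0.4], [0, 0, 0], -1],
    [[-3, 0, 0.3], [0, 0, 0], -1],
    [[-2, 0, 0.2], [0, 0, 0], -1],
    [[-1, 0, 0.1], [0, 0, 0], -1],
    [[-0.3, 0, 0], [0, 0, 0], -1],
    [[0, 0, 0], [0, 0, 0], -1],
    [[0, 0, 0], [0, 0, 0], -1],
    [[0, 0, 0], [0, 0, 0], -1]
  ]
}}

```text
time_s: 33.05
eef_pos: [0.4203, 0.1238, 0.1082]
eef_rot: [-0.529, 0.473, -0.465, 0.53]
ft_force: [-0.0, 0.3, -3.0]
width: 0.0185
```

```bash
python3 go.py .4266 .1338 .1055 6.66
```

```text
t 33.05 pos [0.4203 0.1238 0.1082] yaw 7.0 q6 -0.12 w 0.0185 F [-0.   0.3 -3. ]
shift cm [-0.92  0.27  0.74] turn [ 0.4  0.3 -0.5]
```

>>> {"op": "apply_moves", "data": {
  "rows": [
    [[-0.9, 0.2, 0.7], [0.4, 0.3, -0.5], -1],
    [[0, 0, 0], [0, 0, 0], -1],
    [[0, 0, 0.5], [0, 0, 0], -1],
    [[0, 0, 1], [0, 0, 0], -1],
    [[0, 0, 1], [0, 0, 0], -1],
    [[0, 0, 0.5], [0, 0, 0], -1],
    [[0, 0, 0], [0, 0, 0], -1],
    [[0, 0, 0], [0, 0, 0], -1],
    [[0, 0, 0], [0, 0, 0], -1],
    [[0, 0, 0], [0, 0, 0], -1]
  ]
}}

```text
time_s: 34.3
eef_pos: [0.459, 0.1374, 0.1059]
eef_rot: [0.528, -0.47, 0.471, -0.528]
ft_force: [0.9, 0.2, -2.5]
width: 0.0185
```

```bash
python3 go.py .5389 .1469 .1055 6.66
```

```text
t 34.3 pos [0.459  0.1374 0.1059] yaw 6.6 q6 -0.08 w 0.0185 F [ 0.9  0.2 -2.5]
shift cm [-0.03  0.04  8.05] turn [-0.  -0.1  0. ]
```

>>> {"op": "apply_moves", "data": {
  "rows": [
    [[0, 0, 1], [0, 0, 0], -1],
    [[0, 0, 1.5], [0, 0, 0], -1],
    [[0, 0, 1.5], [0, 0, 0], -1],
    [[0, 0, 1], [0, 0, 0], -1],
    [[0, 0, 1], [0, 0, 0], -1],
    [[0, 0, 0.5], [0, 0, 0], -1],
    [[0, 0, 0], [0, 0, 0], -1],
    [[0, 0, 0], [0, 0, 0], -1],
    [[0, 0, 0], [0, 0, 0], -1],
    [[0, 0, 0], [0, 0, 0], -1]
  ]
}}

```text
time_s: 35.55
eef_pos: [0.5268, 0.1453, 0.1057]
eef_rot: [0.528, -0.47, 0.471, -0.528]
ft_force: [0.0, 0.3, -3.7]
width: 0.0188
```

```bash
python3 go.py .5389 .1469 .0958 6.66
```

```text
t 35.55 pos [0.5268 0.1453 0.1057] yaw 6.6 q6 -0.07 w 0.0188 F [ 0.   0.3 -3.7]
shift cm [-0.02  0.99  1.22] turn [-0.  -0.1  0. ]
```

>>> {"op": "apply_moves", "data": {
  "rows": [
    [[0, 0, 0.6], [0, 0, 0], -1],
    [[0, 0, 0.4], [0, 0, 0], -1],
    [[0, 0, 0.2], [0, 0, 0], -1],
    [[0, 0, 0.1], [0, 0, 0], -1],
    [[0, 0, 0.1], [0, 0, 0], -1],
    [[0, 0.3, 0], [0, 0, 0], -1],
    [[0, 0.3, 0.1], [0, 0, 0], -1],
    [[0, 0.3, 0], [0, 0, 0], -1],
    [[0, 0, 0], [0, 0, 0], -1],
    [[0, 0, 0], [0, 0, 0], -1]
  ]
}}

```text
time_s: 36.8
eef_pos: [0.539, 0.1469, 0.0961]
eef_rot: [0.531, -0.472, 0.468, -0.525]
ft_force: [-4.5, -0.4, 1.4]
width: 0.0188
```

```bash
python3 go.py .5389 .1469 .0958 6.66
```

```text
t 36.8 pos [0.539  0.1469 0.0961] yaw 6.6 q6 -0.06 w 0.0188 F [-4.5 -0.4  1.4]
shift cm [ 0.    0.03 -0.01] turn [ 0.5 -0.1  0. ]
```

>>> {"op": "apply_moves", "data": {
  "rows": [
    [[0, 0, 0], [0, 0, 0], 1],
    [[0, 0, 0], [0, 0, 0], 1],
    [[0, 0, 0], [0, 0, 0], 1],
    [[0, 0, 0], [0, 0, 0], 1],
    [[0, -2, 0], [0, 0, 0], 1],
    [[0, -5, 0], [0, 0, 0], 1],
    [[0, -5, 0], [-0.5, 0, 0], 1],
    [[4, -2, -0.4], [0, 0, 0], 1],
    [[5, 0, -0.5], [0, 0, 0], 1],
    [[5, 0, -0.5], [0, 0, 0], 1]
  ]
}}

```text
time_s: 38.05
eef_pos: [0.5443, 0.0052, 0.2407]
eef_rot: [0.534, -0.471, 0.466, -0.525]
ft_force: [0.5, -0.1, 0.5]
width: 0.0854
```

```bash
python3 go.py .544 -.228 .25 6.66
```

```text
t 38.05 pos [0.5443 0.0052 0.2407] yaw 7.0 q6 -0.33 w 0.0854 F [ 0.5 -0.1  0.5]
shift cm [23.15 -0.82 -2.87] turn [0.8 0.3 0.2]
```

>>> {"op": "apply_moves", "data": {
  "rows": [
    [[5, 0, -0.6], [0.8, 0.3, 0], 1],
    [[5, 0, -0.6], [0, 0, 0], 1],
    [[5, 0, -0.6], [0, 0, 0], 1],
    [[4, 0, -0.5], [0, 0, 0], 1],
    [[2, 0, -0.3], [0, 0, 0], 1],
    [[0.5, 0, 0], [0, 0, 0], 1],
    [[0, 0, 0], [0, 0, 0], 1],
    [[0, 0, 0], [0, 0, 0], 1],
    [[0, 0, 0], [0, 0, 0], 1],
    [[0, 0, 0], [0, 0, 0], 1]
  ]
}}

```text
time_s: 39.3
eef_pos: [0.5484, -0.219, 0.2465]
eef_rot: [-0.526, 0.464, -0.476, 0.53]
ft_force: [0.2, 0.2, -0.3]
width: 0.0853
```

```bash
python3 - <<'E'
from feet import *; from go import go
go(.544,-.228,.084,6.66); feet('wrist','w7')
im,w=cloud('top'); cv2.imwrite('pics/t7.png',cv2.resize(im[130:280,170:470],None,fx=2.6,fy=2.6,interpolation=cv2.INTER_CUBIC))
m=(w[...,2]>.132)&(w[...,2]<.152)&(w[...,0]<.58)&(w[...,0]>.45)&(w[...,1]>.03)&(w[...,1]<.26)
k,l,st,c=cv2.connectedComponentsWithStats(m.astype(np.uint8)); print([(st[i,4],np.median(w[l==i],0).round(4)) for i in range(1,k)])
E
```

```text
t 39.3 pos [ 0.5484 -0.219   0.2465] yaw 6.7 q6 -0.7 w 0.0853 F [ 0.2  0.2 -0.3]
shift cm [ 0.68 16.25 -0.8 ] turn [-0.9  0.   0.6]
wrist px [492. 160.] 897 [ 0.7321 -0.1559  0.1286] circ [ 751. -158.] 26.6 bgr [78. 76. 75.]
wrist px [273. 211.] 396 [ 0.5438 -0.2257  0.1314] circ [ 544.1 -227.4] 10.0 bgr [176. 172. 176.]
wrist px [ 68. 302.] 243 [ 0.3464 -0.3463  0.1268] circ [ 344.3 -351.8] 9.9 bgr [61. 22. 45.]
wrist px [289. 320.] 365 [ 0.5735 -0.3417  0.1309] circ [ 574.1 -345.2] 10.2 bgr [162. 135. 192.]
[(np.int32(49), array([0.5395, 0.148 , 0.1418])), (np.int32(50), array([0.5299, 0.2217, 0.1419]))]
```

View pics/t7.png

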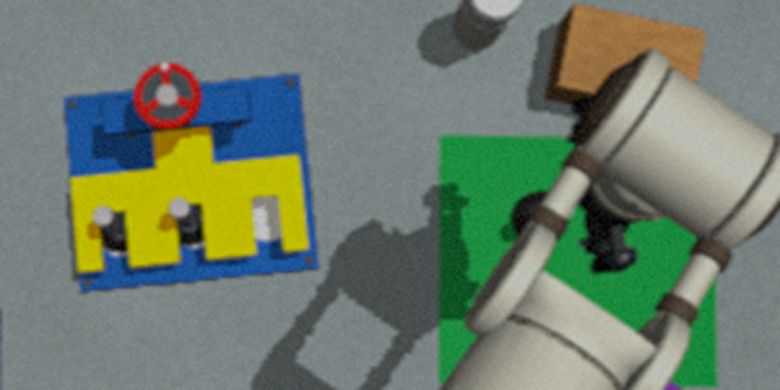

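Both feet stand in slots 0 and 1, stems at crop (103,214) and (179,208). Descending on the last one.

>>> {"op": "apply_moves", "data": {
  "rows": [
    [[0.6, 2, -0.8], [-0.9, 0, 0.6], 1],
    [[0, 5, 0], [0, 0, 0], 1],
    [[0, 5, 0], [0, 0, 0], 1],
    [[0, 3, 0], [0, 0, 0], 1],
    [[0, 1, 0], [0, 0, 0], 1],
    [[0, 0, 0], [0, 0, 0], 1],
    [[0, 0, 0], [0, 0, 0], 1],
    [[0, 0, 0], [0, 0, 0], 1],
    [[0, 0, 0], [0, 0, 0], 1],
    [[0, 0, 0], [0, 0, 0], 1]
  ]
}}

```text
time_s: 40.65
eef_pos: [0.54, -0.2297, 0.0811]
eef_rot: [0.528, -0.47, 0.471, -0.527]
ft_force: [-0.9, 0.2, -0.3]
width: 0.0854
```

```bash
python3 go.py .544 -.2285 .084 6.66
```

```text
t 40.65 pos [ 0.54   -0.2297  0.0811] yaw 6.6 q6 -0.72 w 0.0854 F [-0.9  0.2 -0.3]
shift cm [-0.07 -0.29  0.41] turn [ 0.  -0.1  0.1]
```

>>> {"op": "apply_moves", "data": {
  "rows": [
    [[-0.1, -0.3, 0.4], [0, 0, 0], 1],
    [[0, 0, 0], [0, 0, 0], 1],
    [[0, 0, 0], [0, 0, 0], -1],
    [[0, 0, 0], [0, 0, 0], -1],
    [[0, 0, 0], [0, 0, 0], -1],
    [[0, 0, 0], [0, 0, 0], -1],
    [[0, 0, 0], [0, 0, 0], -1],
    [[0, 0, 0], [0, 0, 0], -1],
    [[0, 0, 0], [0, 0, 0], -1],
    [[0, 0, 0], [0, 0, 0], -1]
  ]
}}

```text
time_s: 41.9
eef_pos: [0.5441, -0.2282, 0.0848]
eef_rot: [0.528, -0.47, 0.471, -0.527]
ft_force: [0.1, 0.1, 0.4]
width: 0.0189
```

```bash
python3 go.py .4359 .0543 .109 6.66
```

```text
t 41.9 pos [ 0.5441 -0.2282  0.0848] yaw 6.6 q6 -0.72 w 0.0189 F [0.1 0.1 0.4]
shift cm [-29.3   -2.46  -7.5 ] turn [ 0.  -0.1  0.1]
```

>>> {"op": "apply_moves", "data": {
  "rows": [
    [[0, -1, 0], [0, 0, 0], -1],
    [[0, -1, 0], [0, 0, 0], -1],
    [[-1, -0.5, -0.4], [0, 0, 0], -1],
    [[-2, 0, -0.7], [0, 0, 0], -1],
    [[-3, 0, -1], [0, 0, 0], -1],
    [[-4, 0, -1.1], [0, 0, 0], -1],
    [[-4, 0, -1.1], [0, 0, 0], -1],
    [[-4, 0, -1.1], [0, 0, 0], -1],
    [[-3, 0, -0.8], [0, 0, 0], -1],
    [[-2, 0, -0.4], [0, 0, 0], -1]
  ]
}}

```text
time_s: 43.15
eef_pos: [0.4457, 0.0027, 0.1116]
eef_rot: [0.528, -0.471, 0.47, -0.527]
ft_force: [-0.5, 0.1, -2.0]
width: 0.0186
```

```bash
python3 go.py .4359 .0543 .106 6.66
```

```text
t 43.15 pos [0.4457 0.0027 0.1116] yaw 6.5 q6 -0.38 w 0.0186 F [-0.5  0.1 -2. ]
shift cm [-5.24  0.56 -0.39] turn [ 0.1 -0.2 -0.1]
```

>>> {"op": "apply_moves", "data": {
  "rows": [
    [[-2, 0.2, -0.2], [0, 0, 0], -1],
    [[-1.5, 0.2, 0], [0, 0, 0], -1],
    [[-0.5, 0.1, 0], [0, 0, 0], -1],
    [[0, 0, 0], [0, 0, 0], -1],
    [[0, 0, 0], [0, 0, 0], -1],
    [[0, 0, 0], [0, 0, 0], -1],
    [[0, 0, 0], [0, 0, 0], -1],
    [[0, 0, 0], [0, 0, 0], -1],
    [[0, 0, 0], [0, 0, 0], -1],
    [[0, 0, 0], [0, 0, 0], -1]
  ]
}}

```text
time_s: 44.4
eef_pos: [0.4378, 0.0439, 0.107]
eef_rot: [0.528, -0.471, 0.471, -0.528]
ft_force: [-0.2, 1.2, -3.8]
width: 0.0185
```

```bash
python3 go.py .4359 .0543 .106 6.66
```

```text
t 44.4 pos [0.4378 0.0439 0.107 ] yaw 6.5 q6 -0.29 w 0.0185 F [-0.2  1.2 -3.8]
shift cm [-1.05  0.1  -0.07] turn [ 0.  -0.1 -0. ]
```

>>> {"op": "apply_moves", "data": {
  "rows": [
    [[-1, 0.1, 0], [0, -0.1, 0], -1],
    [[0, 0, 0], [0, 0, 0], -1],
    [[0, 0, 0.5], [0, 0, 0], -1],
    [[0, 0, 1], [0, 0, 0], -1],
    [[0, 0, 1], [0, 0, 0], -1],
    [[0, 0, 0.5], [0, 0, 0], -1],
    [[0, 0, 0], [0, 0, 0], -1],
    [[0, 0, 0], [0, 0, 0], -1],
    [[0, 0, 0], [0, 0, 0], -1],
    [[0, 0, 0], [0, 0, 0], -1]
  ]
}}

```text
time_s: 45.65
eef_pos: [0.4687, 0.0584, 0.1058]
eef_rot: [0.528, -0.47, 0.47, -0.528]
ft_force: [0.0, 0.2, -3.2]
width: 0.0184
```

```bash
python3 go.py .5482 .0674 .106 6.66
```

```text
t 45.65 pos [0.4687 0.0584 0.1058] yaw 6.7 q6 -0.25 w 0.0184 F [ 0.   0.2 -3.2]
shift cm [ 0.03 -0.03  8.  ] turn [ 0. -0. -0.]
```

>>> {"op": "apply_moves", "data": {
  "rows": [
    [[0, 0, 1], [0, 0, 0], -1],
    [[0, 0, 1.5], [0, 0, 0], -1],
    [[0, 0, 1.5], [0, 0, 0], -1],
    [[0, 0, 1], [0, 0, 0], -1],
    [[0, 0, 1], [0, 0, 0], -1],
    [[0, 0, 0.5], [0, 0, 0], -1],
    [[0, 0, 0], [0, 0, 0], -1],
    [[0, 0, 0], [0, 0, 0], -1],
    [[0, 0, 0], [0, 0, 0], -1],
    [[0, 0, 0], [0, 0, 0], -1]
  ]
}}

```text
time_s: 46.9
eef_pos: [0.5365, 0.0664, 0.1055]
eef_rot: [0.528, -0.47, 0.47, -0.528]
ft_force: [0.1, -0.5, -3.5]
width: 0.0188
```

```bash
python3 go.py .5482 .0674 .0965 6.66
```

```text
t 46.9 pos [0.5365 0.0664 0.1055] yaw 6.6 q6 -0.22 w 0.0188 F [ 0.1 -0.5 -3.5]
shift cm [0.03 0.9  1.17] turn [ 0. -0. -0.]
```

>>> {"op": "apply_moves", "data": {
  "rows": [
    [[0, 0, 0.6], [0, 0, 0], -1],
    [[0, 0, 0.4], [0, 0, 0], -1],
    [[0, 0, 0.2], [0, 0, 0], -1],
    [[0, 0, 0.1], [0, 0, 0], -1],
    [[0, 0, 0.1], [0, 0, 0], -1],
    [[0, 0.3, 0], [0, 0, 0], -1],
    [[0, 0.3, 0.1], [0, 0, 0], -1],
    [[0, 0.2, 0], [0, 0, 0], -1],
    [[0, 0, 0], [0, 0, 0], -1],
    [[0, 0, 0], [0, 0, 0], -1]
  ]
}}

```text
time_s: 48.15
eef_pos: [0.5483, 0.0681, 0.0971]
eef_rot: [0.531, -0.473, 0.467, -0.525]
ft_force: [-3.5, -1.2, -0.1]
width: 0.0186
```

```bash
python3 go.py .5482 .0674 .0965 6.66
```

```text
t 48.15 pos [0.5483 0.0681 0.0971] yaw 6.7 q6 -0.21 w 0.0186 F [-3.5 -1.2 -0.1]
shift cm [ 0.06  0.06 -0.02] turn [ 0.7  0.  -0. ]
```

>>> {"op": "apply_moves", "data": {
  "rows": [
    [[0, 0, 0], [0, 0, 0], 1],
    [[0, 0, 0], [0, 0, 0], 1],
    [[0, 0, 0], [0, 0, 0], 1],
    [[0, 0, 0], [0, 0, 0], 1],
    [[0, -2, 0], [0, 0, 0], 1],
    [[0, -5, 0], [0, 0, 0], 1],
    [[0, -6, 0], [0.7, 0, 0], 1],
    [[0, -5, 0], [0, 0, 0], 1],
    [[0, -1, 0], [0, 0, 0], 1],
    [[0, 0, 0], [0, 0, 0], 1]
  ]
}}

```text
time_s: 49.4
eef_pos: [0.5518, 0.068, 0.294]
eef_rot: [-0.525, 0.468, -0.473, 0.531]
ft_force: [-0.2, -0.6, 0.1]
width: 0.0856
```

```bash
cat > chk.py <<'E'
from h import *
def chk(cams=('top','wrist')):
    a=np.radians(6.66); c,s=np.cos(a),np.sin(a)
    for cam in cams:
        im,w=cloud(cam); r=w[...,:2]-[.5659,.1490]; X=r[...,0]*c+r[...,1]*s; Y=-r[...,0]*s+r[...,1]*c
        m=(w[...,2]>.132)&(w[...,2]<.152)&(abs(X+.03)<.04)&(abs(Y)<.12)
        k,l,st,_=cv2.connectedComponentsWithStats(m.astype(np.uint8))
        for i in range(1,k):
            if st[i,4]>20:
                P=np.stack([X[l==i],Y[l==i]],1)*1000; cc,rr=cv2.minEnclosingCircle(P.astype(np.float32))
                print(cam,'clamp xy',np.round(cc,1),'r',round(rr,1),'z',np.median(w[l==i][:,2]).round(4))
        yield cam,im
E
python3 - <<'E'
from chk import *; from go import go
go(.6405,.1583,.27,-67)
for n,im in chk():
    cv2.imwrite(f'pics/c8{n}.png',im if n=='wrist' else cv2.resize(im[130:280,170:470],None,fx=2.6,fy=2.6))
E
```

```text
t 49.4 pos [0.5518 0.068  0.294 ] yaw 6.6 q6 -0.21 w 0.0856 F [-0.2 -0.6  0.1]
shift cm [-7.94  2.5   9.83] turn [-0.5 73.6 -0.4]
top clamp xy [-26.7   2. ] r 9.7 z 0.1422
top clamp xy [-26.8  77.2] r 9.7 z 0.141
wrist clamp xy [-27.7  80.6] r 10.0 z 0.1434
wrist clamp xy [-27.3   5.5] r 9.9 z 0.1438
wrist clamp xy [-28.  -77.3] r 9.8 z 0.1435
```

View pics/c8wrist.png

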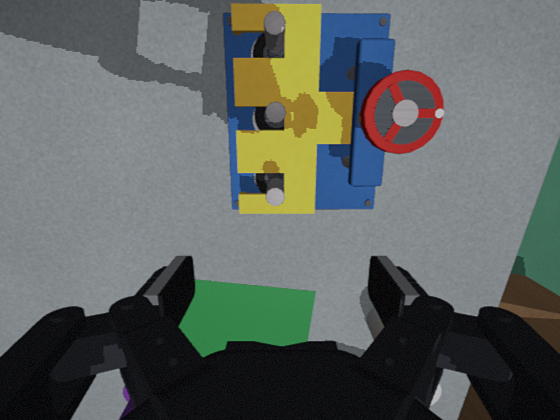

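Stems at about (275,22), (275,113) and (275,196), all at clamp x ≈ -27, so they are home. Next is the wheel; turning the wrist first for a clockwise wind.

>>> {"op": "apply_moves", "data": {
  "rows": [
    [[-4, 0, 4.9], [0, 0, 0], 1],
    [[-4, 0, 4.9], [0, 0, 0], 1],
    [[0, 0, 0], [0, -10, 0], 1],
    [[0, 0, 0], [0, -10, 0], 1],
    [[0, 0, 0], [0, -10, 0], 1],
    [[0, 0, 0], [0, -10, 0], 1],
    [[0, 0, 0], [0, -10, 0], 1],
    [[0, 0, 0], [0, -10, 0], 1],
    [[0, 0, 0], [0, -10, 0], 1],
    [[0, 0, 0], [0, -10, 0], 1]
  ]
}}

```text
time_s: 50.75
eef_pos: [0.6306, 0.1606, 0.2594]
eef_rot: [0.708, -0.02, -0.01, -0.706]
ft_force: [0.8, 0.0, -0.0]
width: 0.0851
```

>>> {"op": "apply_moves", "data": {
  "rows": [
    [[0, 0, 0], [0, -10, 0], 1],
    [[0, 0, 0], [0, -10, 0], 1],
    [[0, 0, 0], [0, -10, 0], 1],
    [[0, 0, 0], [0, -10, 0], 1],
    [[0, 0, 0], [0, 0, 0], 1],
    [[0, 0, 0], [0, 0, 0], 1],
    [[0, 0, 0], [0, 0, 0], 1],
    [[0, 0, 0], [0, 0, 0], 1],
    [[0, 0, 0], [0, 0, 0], 1],
    [[0, 0, 0], [0, 0, 0], 1]
  ]
}}

```text
time_s: 52.0
eef_pos: [0.6244, 0.1601, 0.2429]
eef_rot: [-0.657, -0.219, 0.265, 0.671]
ft_force: [0.7, -0.4, -0.1]
width: 0.0856
```

```bash
python3 go.py .6396 .1587 .167 130
```

```text
t 52.0 pos [0.6244 0.1601 0.2429] yaw 130.0 q6 -2.21 w 0.0856 F [ 0.7 -0.4 -0.1]
shift cm [ 1.49  7.47 -1.4 ] turn [-2.4  0.1 -3.1]
```

>>> {"op": "apply_moves", "data": {
  "rows": [
    [[1.3, 0, -1.2], [-2.4, 0, -3.1], 1],
    [[0, 0, 0], [0, 0, 0], 1],
    [[0, 0, 0], [0, 0, 0], 1],
    [[0, 0, 0], [0, 0, 0], 1],
    [[0, 0, 0], [0, 0, 0], 1],
    [[0, 0, 0], [0, 0, 0], 1],
    [[0, 0, 0], [0, 0, 0], 1],
    [[0, 0, 0], [0, 0, 0], 1],
    [[0, 0, 0], [0, 0, 0], 1],
    [[0, 0, 0], [0, 0, 0], 1]
  ]
}}

```text
time_s: 53.25
eef_pos: [0.6417, 0.1594, 0.2421]
eef_rot: [0.664, 0.242, -0.243, -0.664]
ft_force: [-0.4, 0.2, -0.0]
width: 0.0854
```

```bash
python3 go.py .6396 .1587 .165 130
```

```text
t 53.25 pos [0.6417 0.1594 0.2421] yaw 130.1 q6 -2.21 w 0.0854 F [-0.4  0.2 -0. ]
shift cm [-0.19  7.71  0.07] turn [-0.   0.1 -0.1]
```

>>> {"op": "apply_moves", "data": {
  "rows": [
    [[-0.2, 3, 0.1], [0, 0, 0], 1],
    [[0, 3, 0], [0, 0, 0], 1],
    [[0, 1.2, 0], [0, 0, 0], 1],
    [[0, 0.2, 0], [0, 0, 0], 1],
    [[0, 0, 0], [0, 0, 0], 1],
    [[0, 0, 0], [0, 0, 0], 1],
    [[0, 0, 0], [0, 0, 0], -1],
    [[0, 0, 0], [0, 0, 0], -1],
    [[0, 0, 0], [0, 0, 0], -1],
    [[0, 0, 0], [0, 0, 0], -1]
  ],
  "grip_force": 40
}}

```text
time_s: 54.5
eef_pos: [0.6416, 0.16, 0.1722]
eef_rot: [0.664, 0.244, -0.24, -0.664]
ft_force: [-0.0, -1.0, 0.2]
width: 0.0621
```

```bash
python3 go.py .6396 .1587 .165 130
```

```text
t 54.5 pos [0.6416 0.16   0.1722] yaw 130.0 q6 -2.21 w 0.0621 F [-0.  -1.   0.2]
shift cm [-0.24  0.72  0.03] turn [0.1 0.  0.3]
```

>>> {"op": "apply_moves", "data": {
  "rows": [
    [[-0.2, 0.1, 0], [0, 10, 0], -1],
    [[0, 0.1, 0], [0, 10, 0], -1],
    [[0, 0.1, 0], [0, 10, 0], -1],
    [[0, 0.1, 0], [0, 10, 0], -1],
    [[0, 0.1, 0], [0, 10, 0], -1],
    [[0, 0.1, 0], [0, 10, 0], -1],
    [[0, 0.1, 0], [0, 10, 0], -1],
    [[0, 0.1, 0], [0, 10, 0], -1],
    [[0, 0.1, 0], [0, 10, 0], -1],
    [[0, 0.1, 0], [0, 10, 0], -1]
  ]
}}

```text
time_s: 55.75
eef_pos: [0.6409, 0.1563, 0.1636]
eef_rot: [0.603, -0.366, 0.372, -0.603]
ft_force: [-2.7, 0.2, 2.8]
width: 0.0627
```

```bash
python3 go.py .6396 .1587 .165 130
```

```text
t 55.75 pos [0.6409 0.1563 0.1636] yaw 27.0 q6 -0.41 w 0.0627 F [-2.7  0.2  2.8]
shift cm [-0.27 -0.14 -0.01] turn [   0.2 -103.     0.5]
```

>>> {"op": "apply_moves", "data": {
  "rows": [
    [[-0.2, 0.09, 0], [0, 10, 0], -1],
    [[0, 0.09, 0], [0, 10, 0], -1],
    [[0, 0.09, 0], [0, 10, 0], -1],
    [[0, 0.09, 0], [0, 10, 0], -1],
    [[0, 0.09, 0], [0, 10, 0], -1],
    [[0, 0.09, 0], [0, 10, 0], -1],
    [[0, 0.09, 0], [0, 10, 0], -1],
    [[0, 0.09, 0], [0, 10, 0], -1],
    [[0, 0.09, 0], [0, 10, 0], -1],
    [[0, 0.09, 0], [0, 10, 0], -1]
  ]
}}

```text
time_s: 57.0
eef_pos: [0.6375, 0.1579, 0.155]
eef_rot: [0.086, -0.7, 0.704, -0.085]
ft_force: [-1.3, 0.5, 2.0]
width: 0.0621
```

```bash
python3 go.py .6396 .1587 .165 130
```

```text
t 57.0 pos [0.6375 0.1579 0.155 ] yaw -76.1 q6 1.39 w 0.0621 F [-1.3  0.5  2. ]
shift cm [-0.22 -1.   -0.02] turn [ -0.2 153.9  -0.4]
```

>>> {"op": "apply_moves", "data": {
  "rows": [
    [[-0.2, 0.08, 0], [0, 10, 0], -1],
    [[0, 0.08, 0], [0, 10, 0], -1],
    [[0, 0.08, 0], [0, 10, 0], -1],
    [[0, 0.08, 0], [0, 10, 0], -1],
    [[0, 0.08, 0], [0, 10, 0], -1],
    [[0, 0.08, 0], [0, 10, 0], -1],
    [[0, 0.08, 0], [0, 10, 0], -1],
    [[0, 0, 0], [0, 0, 0], -1],
    [[0, 0, 0], [0, 0, 0], 1],
    [[0, 0, 0], [0, 0, 0], 1]
  ]
}}

```text
time_s: 58.25
eef_pos: [0.639, 0.1598, 0.149]
eef_rot: [-0.343, -0.617, 0.62, 0.342]
ft_force: [-0.3, 0.5, -0.8]
width: 0.0853
```

```bash
python3 go.py .6396 .1587 .1465 110
```

```text
t 58.25 pos [0.639  0.1598 0.149 ] yaw -148.0 q6 2.65 w 0.0853 F [-0.3  0.5 -0.8]
shift cm [-0.13  0.25  0.01] turn [ 1.00e-01  1.02e+02 -3.00e-01]
```

>>> {"op": "apply_moves", "data": {
  "rows": [
    [[0, 0, 0], [0, -10, 0], 1],
    [[0, 0, 0], [0, -10, 0], 1],
    [[0, 0, 0], [0, -10, 0], 1],
    [[0, 0, 0], [0, -10, 0], 1],
    [[0, 0, 0], [0, -10, 0], 1],
    [[0, 0, 0], [0, -10, 0], 1],
    [[0, 0, 0], [0, -10, 0], 1],
    [[0, 0, 0], [0, -10, 0], 1],
    [[0, 0, 0], [0, -10, 0], 1],
    [[0, 0, 0], [0, 0, 0], 1]
  ]
}}

```text
time_s: 59.5
eef_pos: [0.6421, 0.1575, 0.1512]
eef_rot: [0.215, -0.67, 0.676, -0.218]
ft_force: [0.9, 0.1, 1.1]
width: 0.0854
```

```bash
python3 go.py .6396 .1587 .147 -50
```

```text
t 59.5 pos [0.6421 0.1575 0.1512] yaw -54.3 q6 1.01 w 0.0854 F [0.9 0.1 1.1]
shift cm [ 0.13  0.42 -0.25] turn [-0.6 -4.3 -0.1]
```

>>> {"op": "apply_moves", "data": {
  "rows": [
    [[0.1, 0.4, -0.3], [-0.6, 0, 0], 1],
    [[0, 0, 0], [0, 0, 0], 1],
    [[0, 0, 0], [0, 0, 0], -1],
    [[0, 0, 0], [0, 0, 0], -1],
    [[0, 0, 0], [0, 0, 0], -1],
    [[0, 0, 0], [0, 0, 0], -1],
    [[0, 0.08, 0], [0, 10, 0], -1],
    [[0, 0.08, 0], [0, 10, 0], -1],
    [[0, 0.08, 0], [0, 10, 0], -1],
    [[0, 0.08, 0], [0, 10, 0], -1]
  ]
}}

```text
time_s: 60.75
eef_pos: [0.6399, 0.1585, 0.144]
eef_rot: [-0.037, -0.706, 0.706, 0.035]
ft_force: [0.4, -1.2, 1.2]
width: 0.0627
```

>>> {"op": "apply_moves", "data": {
  "rows": [
    [[0, 0.08, 0], [0, 10, 0], -1],
    [[0, 0.08, 0], [0, 10, 0], -1],
    [[0, 0.08, 0], [0, 10, 0], -1],
    [[0, 0.04, 0], [0, 5, 0], -1],
    [[0, 0.04, 0], [0, 5, 0], -1],
    [[0, 0, 0], [0, 3, 0], -1],
    [[0, 0, 0], [0, 3, 0], -1],
    [[0, 0, 0], [0, 3, 0], -1],
    [[0, 0, 0], [0, 3, 0], -1],
    [[0, 0, 0], [0, 0, 0], -1]
  ]
}}

```text
time_s: 62.0
eef_pos: [0.6362, 0.1643, 0.1406]
eef_rot: [0.344, 0.617, -0.616, -0.349]
ft_force: [-0.3, -2.1, -0.1]
width: 0.0626
```

```bash
python3 go.py .6396 .1587 .1384 -136; python3 -c "
from h import *; print(env.read_state()['wrist_torque'])"
```

```text
t 62.0 pos [0.6362 0.1643 0.1406] yaw -148.6 q6 2.66 w 0.0626 F [-0.3 -2.1 -0.1]
shift cm [-0.65  0.22  0.  ] turn [ -0.1 -12.6   0.4]
[-0.27657603 -0.06878655  0.56916167]
```

End stop felt (0.57 N m). Release, rise and check.

>>> {"op": "apply_moves", "data": {
  "rows": [
    [[0, 0, 0], [0, 0, 0], 1],
    [[0, 0, 0], [0, 0, 0], 1],
    [[0, 0, 0], [0, 0, 0], 1],
    [[0, 0, 0], [0, 0, 0], 1],
    [[0, -2, 0], [0, 0, 0], 1],
    [[0, -5, 0], [0, 0, 0], 1],
    [[0, -6, 0], [0, 0, 0], 1],
    [[0, -5, 0], [0, 0, 0], 1],
    [[0, 0, 0], [0, 0, 0], 1],
    [[0, 0, 0], [0, 0, 0], 1]
  ]
}}

```text
time_s: 63.25
eef_pos: [0.6376, 0.1629, 0.333]
eef_rot: [0.346, 0.618, -0.615, -0.348]
ft_force: [-0.0, 0.1, -0.7]
width: 0.0852
```

```bash
python3 - <<'E'
from chk import *; from go import go
go(.6396,.1587,.14,-136)
for n,im in chk():
    cv2.imwrite(f'pics/c9{n}.png',im if n=='wrist' else cv2.resize(im[100:280,170:470],None,fx=2.6,fy=2.6))
im,w=cloud('top'); hsv=cv2.cvtColor(im,cv2.COLOR_BGR2HSV)
Y=(abs(hsv[...,0].astype(int)-28)<6)&(hsv[...,1]>130); Y[:,:180]=0;Y[:,300:]=0; print('yel z',np.nanpercentile(w[Y][:,2],[10,50,90]))
for u,v in((504,176),(575,215),(206,387)): print(w[int(v/1.4),int(u/1.4)])
E
```

```text
t 63.25 pos [0.6376 0.1629 0.333 ] yaw -148.7 q6 2.66 w 0.0852 F [-0.   0.1 -0.7]
shift cm [-0.55 19.29  0.09] turn [  0.2 -12.7   0.2]
top clamp xy [-27.9 -80.9] r 9.7 z 0.1415
wrist clamp xy [-28.4 -77.8] r 10.0 z 0.1433
wrist clamp xy [-27.7   6. ] r 9.9 z 0.1434
wrist clamp xy [-28.   80.9] r 10.3 z 0.1433
yel z [0.03250793 0.03659189 0.0405602 ]
[ 0.75880096 -0.15781259  0.15287957]
[ 0.70403868 -0.30464536  0.07630028]
[0.35949767 0.41619057 0.00188568]
```

View pics/c9top.png

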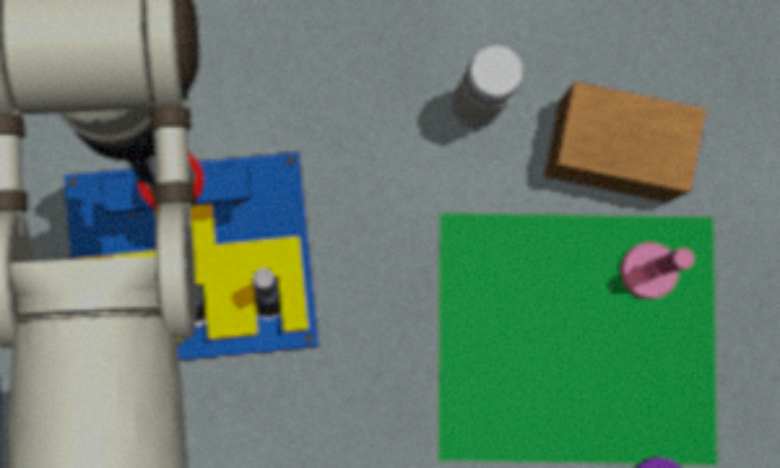

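View pics/c9wrist.png

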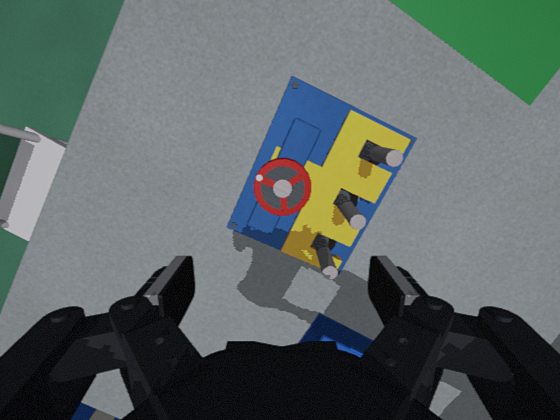

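Keeper top is at 36.6 mm (37 nominal), all three stems stand home, the mat holds only the pink decoy, and the bystanders haven't moved. Handing in.

```bash
python3 -c "
from cell import env; print(env.finish_job())"
```

```text
the job is handed in; nothing more can be done
None
```

The job is done and handed in at about 63 s of the 210 s allowed; no verdict is reported.

**What I did:** I wound the handwheel one full turn anticlockwise, which brought the keeper top to about 67 mm (fully up). Three black feet were on the mat, and I stood one in each slot, pushed against the closed end. I then wound the wheel fully clockwise to its end stop (0.57 N m felt on the wheel), let go and raised the gripper clear.

**Last checks:**
- **Keeper:** its top measured 36.6 mm, against 37 mm nominal when fully down.
- **Feet:** all three stand upright with stems at clamp x ≈ -28 mm. Home is anything from -30 mm on, and the closed end stops the stem at -27 mm.
- **Mat and bystanders:** only the pink look-alike is left on the mat. The carton, spray can and bin read within about 4 mm of where they started, which is camera noise.

**Disagreements:** the top and wrist cameras differ by 2–4 mm sideways on the stems. By the top camera the left foot stands about 3 mm off the middle of its slot, within the 4 mm of play. In the last check the arm hid the left and middle feet from the top camera, so only the wrist camera confirmed those two.

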